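# Set out a bench power supply for a trial fit

### The arm

A 6-joint arm with a two-finger parallel gripper is mounted at the origin on the work surface. World frame = base frame: x ahead of the robot, y to its left, z up, the work surface at z = 0. Lengths are in m, angles in rad, forces in N, time in s.
With the tool pointing down it reaches from about 0.225 to 0.875 m from the base axis. Payload 3.4 kg.
Tool frame: the origin (TCP) lies at the very end of the fingers, on their centre line; the grasp point (between the pads) lies behind it (manip.grasp_offset is the z of the grasp point in the tool frame, in m); z points along the fingers, y is the line along which they close (so a half turn about z gives the same grasp; the last joint's range is limited). The gripper opens to 85 mm and grips with 20 to 120 N. Pads are 22 mm wide; open, the fingers measure 114 mm over their backs; the gripper's body (76 mm by 85 mm) begins 54 mm behind the grasp point. The pads swing forward as they close: fully open they stand 13 mm farther back than shut.
Start: joints at [-1.24, 0.276, 1.505, -0, 1.361, -0.121], TCP at [0.251, -0.517, 0.231] pointing down, gripper open.
Joint ranges: [-2.89, 2.89], [-0.75, 2.08], [0.22, 2.7], [-1.18, 4.32], [0.11, 2.71], [-2.7, 2.7]. Speed limits (rad/s): [2.57, 2.57, 3.14, 3.14, 3.14, 3.14].

### API

Orientations are given as a unit quaternion [w, x, y, z].
In Python, from rig import manip gives the robot as it stands.
- The arm moves only by the shell command python3 -m pendant 'ROWS' [FORCE]. ROWS is JSON, a list of rows, each an object of numbers: "dx", "dy", "dz": the shift along the tool's x, y, z in m; "rx", "ry", "rz": the turn, a rotation vector about the tool's x, y, z in degrees; "hand": the finger opening in m, from 0 to 0.0854. In form: [{"dx": .., "dy": .., "dz": .., "rx": .., "ry": .., "rz": .., "hand": ..}, ...]. A call has 1 to 12 rows; each row shifts and turns the commanded pose from where the row before left it, along the tool's axes as they then stand; what a row does not reach is not made up. A row lasts 1/12 s, in which the tool goes at most 41.7 mm and 7.16 degrees, less where a joint would pass 70% of its speed; a pose out of reach is approached as far as the arm can. A call is refused whole if a number of a shift passes 0.0417 or a number of a turn 7.16, either way. A call with a gripper value outside its range is refused whole. The fingers move at their own pace and stop on an object; FORCE is the grip in N (left out, the last holds). Time passes only in rows, so rows that do not move let the fingers close. It gives the time, the measured TCP pose, the force, the opening and the grip force at its end, in the units of the state.
- manip.get_state(): the state, without advancing time (a new reading comes with each control period).
- manip.get_image(name): name is "scene" or "top" or "wrist"; returns a dict with "frame" (400x640x3 uint8, red, green, blue), "fx", "fy", "cx", "cy" (pixels), "distortion" ([k1, k2, p1, p2, k3] as OpenCV has them; the pictures are not rectified), "position" and "attitude" of the camera in the world; the wrist camera has in their place "mount" (4x4, takes a point from camera to tool coordinates, whose origin is the TCP and whose axes are the flange's). Camera axes: x right, y up, looking along -z (the intrinsics and any distortion apply to the point x, -y, -z); pixel columns grow to the right and rows downward; lengths in m; the calibration is good to about 2 mm. A picture is of the moment at which its call begins: read the wrist's pose just before it. There is no depth.
- manip.sign_off(): hands the job in; it is judged then, once.
The state is a dict: "clock": time; "qpos": joint angles; "qd": joint speeds; "effort": joint torques, N m; "position": TCP position; "ee_rot": TCP orientation; "contact_force": force on the tool from outside, world axes, zero at the start; "moment": the same for the moment, N m; "width": finger opening in m; "gripper_force": force on a finger pad.
Only numpy, scipy, OpenCV 4.12 (cv2) and the standard library are available. Lean on these libraries where they do the work, as an engineer would, in place of code of your own. Each camera call takes 0.05 s, during which the arm holds its last target. There are 200 camera calls.

### The job

Set out the parts of the power supply for a trial fit. Put the heat sink, fins up, centred and square on the board's big chip, with the fan flat, centred and square on top of the heat sink; stand the transformer midway between the board and the inlet block, in line with the board's centre and with its long side along that line. Stand the tall capacitor straight behind the transformer (the side away from the robot) and the squat one straight in front of it, upright, in a row square to the transformer with gaps of about 15 mm, and leave the reel, screwdriver and meter where they are.

Things in the scene. Friction and masses are not known exactly. Their poses are not given: they have to be found in the camera images.
- board: TARGET, fixed: green circuit board on a black carrier, 100 (x) x 90 (y) mm, turned up to 10 degrees. Origin: centre of underside, on the bench; x away from the robot, y to its left, z up. Big flat black square chip, 30 x 30 mm, exactly at its centre, parallel to the board's edges; chip top 20 mm above the bench, the board's highest point (green surface 14 mm, small parts up to 17 mm).
- inlet: TARGET, fixed: grey mains inlet block, black rocker switch and three brass terminals on top, 50 (x) x 60 (y) x 35 mm high (switch to 39 mm). Origin: centre of underside. About 280 mm to the left or right of the board, on the board's y axis to within 6 mm, turned up to 9 degrees against the board.
- heatsink: Loose aluminium heat sink, 40 x 40 x 25 mm high, 7 mm base with seven upright fins that run along its y axis, 70 g. Starts upright on the bench, fins up. Origin: centre of the underside, z up.
- fan: Loose black square cooling fan, 40 x 40 x 15 mm high, open frame with a round grey hub, about 30 g. Starts flat on the bench. Origin: centre of the underside, z up.
- transformer: Loose mains transformer, about 0.4 kg, upright: dark steel core 26 (x) x 56 (y) x 46 mm high; copper winding block 46 (x) x 34 (y) mm, from 8 to 38 mm height, stands out of its two broad faces. Overall 46 (x) x 56 (y) x 46 mm, long side along y. Origin: centre of underside, z up. Grip across the winding (46 mm) or the core's ends (56 mm).
- tall_can: Loose tall slim capacitor: upright black can, 22 mm diameter, 50 mm high, about 30 g, aluminium top. Origin: centre of the underside, z up.
- squat_can: Loose squat wide capacitor: upright black can, 36 mm diameter, 28 mm high, about 40 g, aluminium top. Origin: centre of the underside, z up.
- reel: Bystander, leave alone: reel of solder standing on its flange beyond the work, 54 mm diameter, 40 mm high. Origin: centre of the underside.
- screwdriver: Bystander, leave alone: red-handled screwdriver lying to the robot's left of the work, about 200 mm long, up to 30 mm high. Origin: about under its middle, handle towards its -x.
- meter: Bystander, leave alone: yellow hand multimeter lying to the robot's right of the work, 150 x 75 x 41 mm. Origin: centre of the underside, long side along its x.
Things that resemble listed ones, but are neither listed nor needed, are in the scene too. Leave any purple look-alike of the heatsink alone.

How it is judged:
By the outcome, as a careful person would: the job done as asked, in the order asked, and still so for the second after the job is handed in, with the robot touching nothing.
It also fails if it takes over 122 s, if anything falls off the work surface, if the arm or the gripper's body presses on something with over 40 N, if the wrist force passes 120 N, or if a joint passes its speed limit or range.

## Working session

There is one attempt and no reset: what is moved stays moved. The work goes in short steps, Python scripts to look and compute and a shell command to move; the robot and the scene stay as the last step left them, time stands still between calls to the robot, and variables do not carry over. Pictures are saved under pics/ and viewed, at most 14 in all, crops included, and the job is handed in when it is done.

```bash
ls; mkdir -p pics; cat > h.py <<'E'
import numpy as np, cv2
from scipy.spatial.transform import Rotation as R
from rig import manip
def q2R(q): return R.from_quat([q[1],q[2],q[3],q[0]]).as_matrix()
def grab(name,f=None):
    s=manip.get_state(); im=manip.get_image(name)
    im['K']=np.array([[im['fx'],0,im['cx']],[0,im['fy'],im['cy']],[0,0,1]]);im['D']=np.array(im['distortion'],float)
    if 'mount' in im:
        M=np.array(im['mount']);T=np.eye(4);T[:3,:3]=q2R(s['ee_rot']);T[:3,3]=s['position'];W=T@M
        im['R'],im['p']=W[:3,:3],W[:3,3]
    else:
        a=np.array(im['attitude'],float); im['R']=q2R(a) if a.size==4 else a.reshape(3,3); im['p']=np.array(im['position'])
    if f: cv2.imwrite('pics/'+f,im['frame'][:,:,::-1])
    return im
def cast(im,uv,z):
    uv=np.array(uv,float).reshape(-1,1,2)
    n=cv2.undistortPoints(uv,im['K'],im['D'])[:,0]
    d=np.c_[n[:,0],-n[:,1],-np.ones(len(n))]@im['R'].T
    t=(z-im['p'][2])/d[:,2]
    return im['p']+d*t[:,None]
def proj(im,P):
    c=(np.atleast_2d(P)-im['p'])@im['R']; c=c*[1,-1,-1]
    return cv2.projectPoints(c,np.zeros(3),np.zeros(3),im['K'],im['D'])[0][:,0]
E
python3 - <<'E'
from h import *
print(manip.grasp_offset, manip.get_state())
for n in ['scene','top']:
    i=grab(n,n+'0.png'); print(n,i['p'],i['R'],i['K'],i['D'])
im=manip.get_image('wrist');print(im['mount'],im['distortion'],im['fx'])
E
```

```text
pics
-0.0187 {'clock': 0.0, 'qpos': array([-1.23999273e+00,  2.76623832e-01,  1.50615985e+00, -7.93461227e-06,
        1.36071070e+00, -1.20989716e-01]), 'qd': array([ 0.00121577, -0.00141738,  0.00107603,  0.00134108,  0.00043566,
       -0.00061632]), 'effort': array([ 2.51268775e-04, -4.16775548e+01, -2.45810366e+01, -8.21627327e-05,
        1.07971145e-02,  1.43185747e-05]), 'position': array([ 0.25085325, -0.51679062,  0.23041264]), 'ee_rot': array([-9.45226932e-04,  9.74593039e-01,  2.23981035e-01, -1.03426977e-04]), 'contact_force': array([ 0.45330333, -0.1174065 ,  0.52025788]), 'moment': array([-0.02479012, -0.01452508,  0.02218112]), 'gripper_force': 0.0, 'width': 0.08535165504099392}
scene [ 1.1144957  -0.64038429  0.75748096] [[ 0.76270295 -0.42929876  0.4837218 ]
 [ 0.64668724  0.49588709 -0.57956156]
 [ 0.00893366  0.75485003  0.65583658]] [[384.23078201   0.         319.24254873]
 [  0.         384.23078201 201.42223325]
 [  0.           0.           1.        ]] [-0.06581322  0.          0.          0.          0.        ]
top [ 0.26645594 -0.02040213  1.78624132] [[ 1.81432596e-02  9.83694813e-01 -1.78928301e-01]
 [-9.99835393e-01  1.78330594e-02 -3.34203750e-03]
 [-9.67059331e-05  1.78959484e-01  9.83856440e-01]] [[489.15894244   0.         324.38977944]
 [  0.         489.15894244 201.61326319]
 [  0.           0.           1.        ]] [-0.10580244  0.          0.          0.          0.        ]
[[ 4.11908268e-04  9.54495808e-01  2.98224047e-01  7.69354976e-02]
 [ 9.99999818e-01 -2.61933191e-04 -5.42860515e-04  5.60751679e-04]
 [-4.40043310e-04  2.98224217e-01 -9.54495743e-01 -1.42740222e-01]
 [ 0.00000000e+00  0.00000000e+00  0.00000000e+00  1.00000000e+00]] [-0.00216984  0.          0.          0.          0.        ] 294.10937945026564
```

View pics/top0.png

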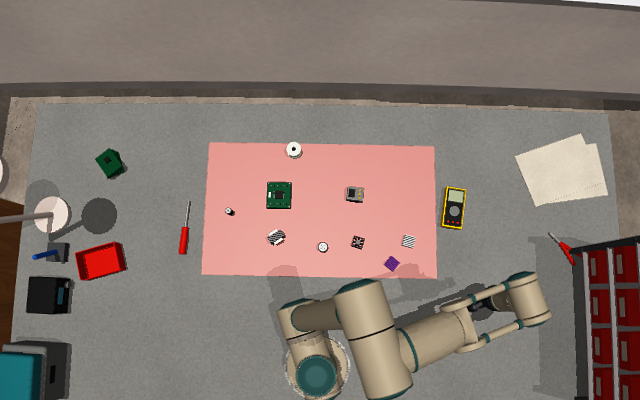

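View pics/scene0.png

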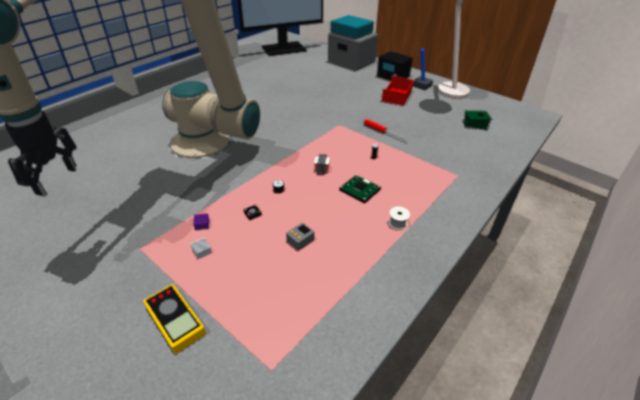

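The top view shows the board at (279,195), inlet (355,194), tall can (229,211), transformer (277,237), squat can (322,247), fan (358,242), heat sink (408,241) and purple decoy (392,263). The scene view agrees with that layout.

```bash
python3 - <<'E'
from h import *
i=grab('top')
for n,u,z in [('board',(279,195),.015),('inlet',(355,194),.035),('tall',(229,211),.05),('tr',(277,237),.046),('squat',(322,247),.028),('fan',(358,242),.015),('hs',(408,241),.025),('decoy',(392,263),.025),('reel',(294,149),.04),('drv',(185,230),.02),('meter',(454,207),.04)]:
    print(n,cast(i,[u],z).round(3))
E
python3 -m pendant '[{"rz":6.5,"dy":-0.04,"dz":-0.01},{"rz":6.5,"dy":-0.04,"dz":-0.01},{"rz":6.5,"dy":-0.04,"dz":-0.01},{"rz":6.4,"dy":-0.04,"dz":-0.01},{"dy":-0.04},{"dy":-0.04},{"dy":-0.04},{"dx":0.02,"dy":-0.04},{"dx":0.02,"dy":-0.03},{},{},{}]'
```

```text
board [[0.61  0.154 0.015]]
inlet [[ 0.615 -0.126  0.035]]
tall [[0.542 0.329 0.05 ]]
tr [[0.451 0.153 0.046]]
squat [[ 0.42  -0.009  0.028]]
fan [[ 0.442 -0.139  0.015]]
hs [[ 0.447 -0.32   0.025]]
decoy [[ 0.367 -0.261  0.025]]
reel [[0.78  0.102 0.04 ]]
drv [[0.473 0.494 0.02 ]]
meter [[ 0.573 -0.488  0.04 ]]invalid input
```

```bash

python3 -m pendant '[{"rz":6.5,"dy":-0.04,"dz":-0.01},{"rz":6.5,"dy":-0.04,"dz":-0.01},{"rz":6.5,"dy":-0.04,"dz":-0.01},{"rz":6.4,"dy":-0.04,"dz":-0.01},{"dy":-0.04},{"dy":-0.04},{"dy":-0.04},{"dx":0.02,"dy":-0.04},{"dx":0.02,"dy":-0.03},{"dx":0},{"dx":0},{"dx":0}]'; python3 - <<'E'
from h import *
i=grab('wrist','w1.png')
E
```

```text
invalid input
```

View pics/w1.png

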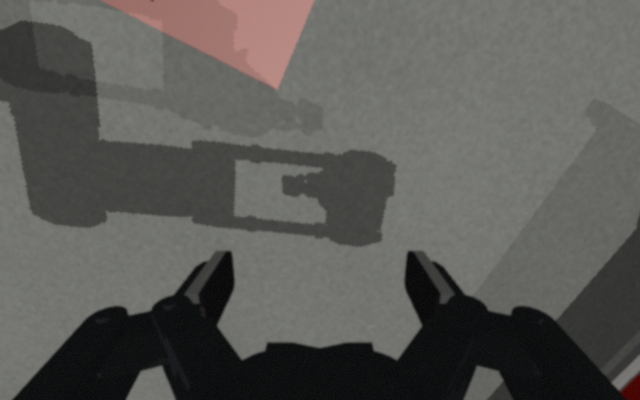

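The wrist view shows bench, the mat's corner at (280,88) and the fingers. No move was made, so I'm trying rows with every key filled in.

```bash
python3 -m pendant '[{"dx":0,"dy":-0.04,"dz":-0.01,"rx":0,"ry":0,"rz":6.5,"hand":0.085}]'; python3 -m pendant '[{"dx":0,"dy":-0.04,"dz":-0.01,"rx":0,"ry":0,"rz":6.5}]'; python3 -m pendant '[{"dy":-0.04,"rz":6.5}]'; python3 -m pendant '[{"dy":-0.04,"rz":6.4,"hand":0.085}]'
```

```text
clock: 0.33
position: [0.2352, -0.4861, 0.238]
ee_rot: [0.0, 0.986, 0.167, 0.0]
contact_force: [-0.0, 0.5, 0.9]
width: 0.0851
gripper_force: 0.0invalid input
invalid input
invalid input
```

```bash
python3 -m pendant '[{"dx":0,"dy":0,"dz":-0.02,"rx":0,"ry":0,"rz":6.4,"hand":0.085},{"dx":0,"dy":0,"dz":-0.03,"rx":0,"ry":0,"rz":6.4,"hand":0.085},{"dx":0,"dy":0,"dz":-0.03,"rx":0,"ry":0,"rz":6.4,"hand":0.085},{"dx":0.02,"dy":-0.035,"dz":-0.03,"rx":0,"ry":0,"rz":0,"hand":0.085},{"dx":0.02,"dy":-0.035,"dz":0,"rx":0,"ry":0,"rz":0,"hand":0.085},{"dx":0.02,"dy":-0.035,"dz":0,"rx":0,"ry":0,"rz":0,"hand":0.085},{"dx":0.02,"dy":-0.035,"dz":0,"rx":0,"ry":0,"rz":0,"hand":0.085},{"dx":0.02,"dy":-0.035,"dz":0,"rx":0,"ry":0,"rz":0,"hand":0.085},{"dx":0.02,"dy":-0.035,"dz":0,"rx":0,"ry":0,"rz":0,"hand":0.085},{"dx":0.02,"dy":-0.035,"dz":0,"rx":0,"ry":0,"rz":0,"hand":0.085},{"dx":0.02,"dy":-0.035,"dz":0,"rx":0,"ry":0,"rz":0,"hand":0.085},{"dx":0.02,"dy":-0.035,"dz":0,"rx":0,"ry":0,"rz":0,"hand":0.085}]'; python3 -m pendant '[{"dx":0.02,"dy":-0.035,"dz":0,"rx":0,"ry":0,"rz":0,"hand":0.085},{"dx":0.02,"dy":-0.035,"dz":0,"rx":0,"ry":0,"rz":0,"hand":0.085},{"dx":0.0,"dy":-0.035,"dz":0,"rx":0,"ry":0,"rz":0,"hand":0.085},{"dx":0.0,"dy":-0.035,"dz":0,"rx":0,"ry":0,"rz":0,"hand":0.085},{"dx":0,"dy":0,"dz":0,"rx":0,"ry":0,"rz":0,"hand":0.085},{"dx":0,"dy":0,"dz":0,"rx":0,"ry":0,"rz":0,"hand":0.085},{"dx":0,"dy":0,"dz":0,"rx":0,"ry":0,"rz":0,"hand":0.085}]'
python3 - <<'E'
from h import *
i=grab('wrist','w2.png')
E
```

```text
clock: 1.33
position: [0.4096, -0.1698, 0.3464]
ee_rot: [0.0, 1.0, 0.001, 0.0]
contact_force: [0.5, -1.2, 0.4]
width: 0.0849
gripper_force: 0.0
clock: 1.92
position: [0.4486, -0.0318, 0.3462]
ee_rot: [0.0, 1.0, 0.002, 0.0]
contact_force: [0.6, -0.7, 0.1]
width: 0.0854
gripper_force: 0.0
```

View pics/w2.png

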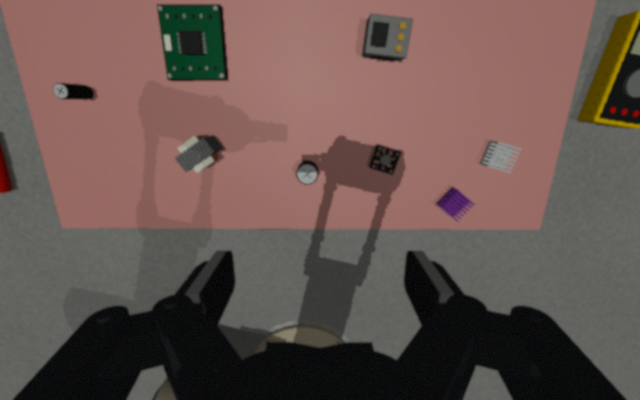

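Wrist view: board (192,42), inlet (388,37), tall can top (61,91), transformer (198,153), squat can (307,173), fan (386,159), heat sink (500,156), decoy (455,203). I'll enlarge these.

```bash
python3 - <<'E'
from h import *
f=cv2.imread('pics/w2.png')
cs=[(192,42),(388,37),(75,91),(200,153),(307,173),(386,159),(500,156),(455,203)]
t=[]
for u,v in cs:
    u0,v0=max(u-40,0),max(v-40,0); t.append(cv2.resize(f[v0:v0+80,u0:u0+80],(200,200),interpolation=cv2.INTER_CUBIC)if 0 else cv2.resize(f[v0:v0+80,u0:u0+80],(200,200),interpolation=cv2.INTER_NEAREST))
cv2.imwrite('pics/m1.png',np.vstack([np.hstack(t[:4]),np.hstack(t[4:])]))
E
```

```text
(no output)
```

View pics/m1.png

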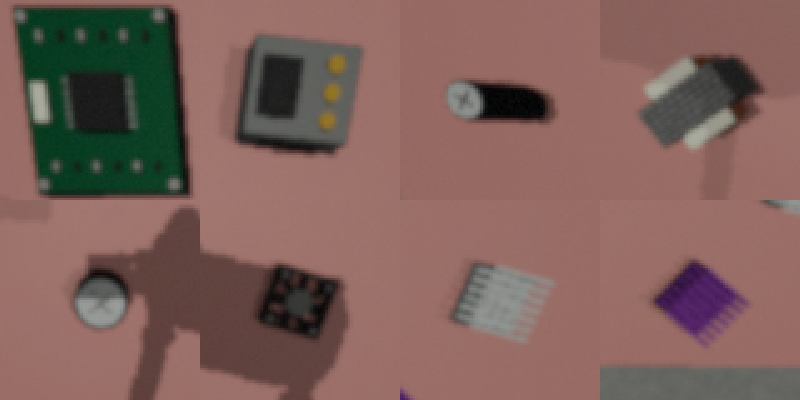

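```bash
cat > seg.py <<'E'
from h import *
def rect(im,mask,z,off=(0,0)):
    """largest blob -> world minAreaRect at height z"""
    cs,_=cv2.findContours(mask.astype(np.uint8),cv2.RETR_EXTERNAL,cv2.CHAIN_APPROX_NONE)
    if not cs: return None
    c=max(cs,key=cv2.contourArea)[:,0].astype(float)
    w=cast(im,c,z)[:,:2]
    (cx,cy),(a,b),th=cv2.minAreaRect((w*1000).astype(np.float32))
    return np.round([cx,cy,a,b,th],1)
def win(im,u,v,r):
    m=np.zeros(im['frame'].shape[:2],bool); m[max(v-r,0):v+r,max(u-r,0):u+r]=1; return m
def chans(im):
    f=im['frame'].astype(int); return f[...,0],f[...,1],f[...,2]
E
python3 - <<'E'
from seg import *
im=grab('wrist'); r,g,b=chans(im); mx=np.maximum(np.maximum(r,g),b); 
pinkish=(r-g)>0.2*mx
grey=(~pinkish)
W=lambda u,v,q:win(im,u,v,q)
close=lambda m:cv2.morphologyEx(m.astype(np.uint8),cv2.MORPH_CLOSE,np.ones((5,5)))
print('board',rect(im,close(W(192,42,45)&(g>r+15)&(g>b+5)),.014))
print('chip',rect(im,W(192,42,13)&(mx<60)&(abs(g-r)<14),.020))
print('inlet',rect(im,close(W(388,37,40)&(mx>75)&(abs(r-b)<25)),.035))
print('tall',rect(im,W(61,91,15)&grey&(mx>75),.05))
print('trans',rect(im,cv2.morphologyEx((W(198,153,30)&(abs(r-g)<12)&(mx>45)&(mx<125)).astype(np.uint8),cv2.MORPH_OPEN,np.ones((3,3))),.046))
print('squat',rect(im,close(W(307,173,20)&grey&(mx>60)),.028))
print('fan',rect(im,close(W(386,159,24)&(mx<75)&grey),.015))
print('hs',rect(im,close(W(500,156,30)&(abs(r-g)<25)),.025))
for p in [(198,150),(190,158),(205,142),(192,42),(386,159),(300,180),(307,165)]: print(p,im['frame'][p[1],p[0]],end=' ')
E
```

```text
board [6.128e+02 1.519e+02 9.420e+01 8.650e+01 1.000e-01]
chip [6.131e+02 1.519e+02 2.840e+01 3.230e+01 1.000e-01]
inlet [ 616.9 -125.3   61.9   53.8   84.4]
tall [545.2 331.7  20.1  19.8  12.5]
trans [456.2 155.9  29.   55.8  30.5]
squat [ 4.212e+02 -1.300e+01  3.110e+01  3.370e+01  2.000e-01]
fan [ 443.8 -138.8   38.7   36.    74.1]
hs [ 451.8 -318.9   53.5   41.3   76.3]
(198, 150) [68 69 68] (190, 158) [80 82 79] (205, 142) [61 61 60] (192, 42) [28 28 29] (386, 159) [56 58 53] (300, 180) [135 137 133] (307, 165) [79 81 79]
```

```bash
python3 -m pendant '[{"dx":0,"dy":0.036,"dz":0.022,"rx":0,"ry":0,"rz":0,"hand":0.085},{"dx":0,"dy":0.036,"dz":0.022,"rx":0,"ry":0,"rz":0,"hand":0.085},{"dx":0,"dy":0.036,"dz":0.022,"rx":0,"ry":0,"rz":0,"hand":0.085},{"dx":0,"dy":0.036,"dz":0.022,"rx":0,"ry":0,"rz":0,"hand":0.085},{"dx":0,"dy":0.036,"dz":0.022,"rx":0,"ry":0,"rz":0,"hand":0.085},{"dx":0,"dy":0.036,"dz":0.022,"rx":0,"ry":0,"rz":0,"hand":0.085},{"dx":0,"dy":0.036,"dz":0.022,"rx":0,"ry":0,"rz":0,"hand":0.085},{"dx":0,"dy":0.036,"dz":0.022,"rx":0,"ry":0,"rz":0,"hand":0.085},{"dx":0,"dy":0,"dz":0,"rx":0,"ry":0,"rz":6.8,"hand":0.085},{"dx":0,"dy":0,"dz":0,"rx":0,"ry":0,"rz":6.8,"hand":0.085},{"dx":0,"dy":0,"dz":0,"rx":0,"ry":0,"rz":0,"hand":0.085},{"dx":0,"dy":0,"dz":0,"rx":0,"ry":0,"rz":0,"hand":0.085}]'
python3 - <<'E'
from seg import *
im=grab('wrist'); f=im['frame'][:,:,::-1]
cv2.imwrite('pics/hs1.png',cv2.resize(f[100:300,200:440],(720,600),interpolation=cv2.INTER_NEAREST))
E
```

```text
clock: 3.02
position: [0.4489, -0.3174, 0.1721]
ee_rot: [-0.0, 0.993, -0.117, -0.0]
contact_force: [-0.1, 0.0, -0.6]
width: 0.0852
gripper_force: 0.0
```

View pics/hs1.png

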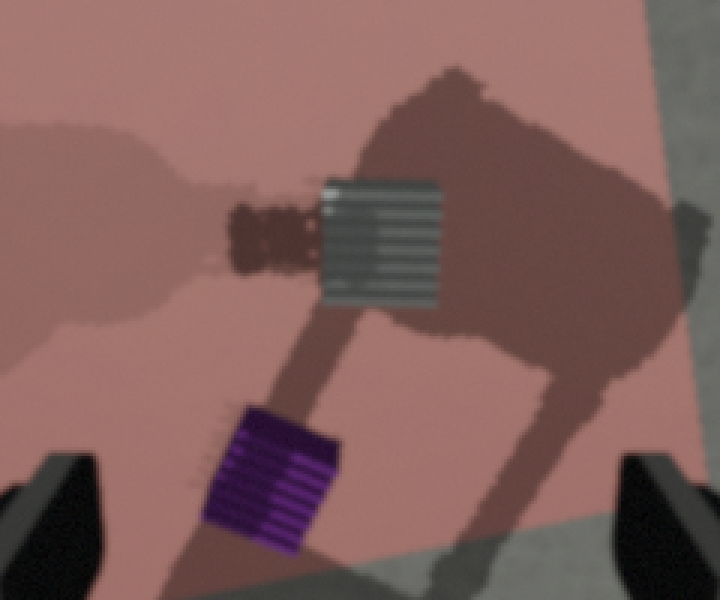

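Heat sink fills crop (322–440, 180–306), which is image u 307–347, v 160–202. Its fins are level, so the tool is aligned. The purple decoy is clear, lower left.

```bash
cat >> seg.py <<'E'
def fit(im,mask,z,show=True):
    """mask -> quad fit in world: centre, dims, yaw (deg, in [-45,45])"""
    cs,_=cv2.findContours(mask.astype(np.uint8),cv2.RETR_EXTERNAL,cv2.CHAIN_APPROX_NONE)
    c=max(cs,key=cv2.contourArea)[:,0].astype(float)
    w=(cast(im,c,z)[:,:2]*1000).astype(np.float32)
    (cx,cy),(a,b),th=cv2.minAreaRect(w)
    # refine: fit a line to each side's contour points
    t=np.radians(th);ex=np.array([np.cos(t),np.sin(t)]);ey=np.array([-ex[1],ex[0]])
    q=np.c_[(w-[cx,cy])@ex,(w-[cx,cy])@ey]; L=[];A=[]
    for k,s,h,o in [(0,1,a,b),(0,-1,a,b),(1,1,b,a),(1,-1,b,a)]:
        sel=q[(s*q[:,k]>h/2-5)&(abs(q[:,1-k])<o/2*.75)]
        p=np.polyfit(sel[:,1-k],sel[:,k],1); 
        for _ in range(3):
            r=np.abs(np.polyval(p,sel[:,1-k])-sel[:,k]); g=r<=max(0.8,np.median(r)*1.5); p=np.polyfit(sel[g,1-k],sel[g,k],1)
        L.append(p[1]); A.append(np.degrees(np.arctan(p[0]))*(1 if k else -1))
    c0=np.array([cx,cy])+ex*(L[0]+L[1])/2+ey*(L[2]+L[3])/2
    yaws=[((th+d+45)%90)-45 for d in A]
    print('c',c0.round(1),'dims',round(L[0]-L[1],1),round(L[2]-L[3],1),'yaws',np.round(yaws,1),'rect th',round(th,1))
    return c0,np.mean(yaws)
def tool(s=None):
    s=s or manip.get_state(); M=q2R(s['ee_rot']); return np.array(s['position'])*1000,np.degrees(np.arctan2(M[1,0],M[0,0])),M
def togo(c):
    p,y,M=tool(); d=M.T@np.array([c[0]-p[0],c[1]-p[1],0]); print('tcp',p.round(1),'yaw',round(y,2),'dx,dy mm',d[:2].round(1))
E
python3 - <<'E'
from seg import *
im=grab('wrist'); r,g,b=chans(im)
m=win(im,327,181,30)&(abs(r-g)<14)&(abs(b-g)<14)
m=cv2.morphologyEx(m.astype(np.uint8),cv2.MORPH_CLOSE,np.ones((3,3)))
v,u=np.where(m); print(u.min(),u.max(),v.min(),v.max())
for z in (.025,): c,y=fit(im,m,z); togo(c)
E
```

```text
308 347 160 202
c [ 451.7 -326. ] dims 38.6 43.0 yaws [-14.  -14.  -15.4 -12.6] rect th 76.0
tcp [ 449.3 -316.6  172.7] yaw -13.34 dx,dy mm [4.5 8.6]
```

```bash
python3 -m pendant '[{"dx":0.0025,"dy":0.009,"dz":0.03,"rx":0,"ry":0,"rz":0.6,"hand":0.085},{"dx":0,"dy":0,"dz":0.035,"rx":0,"ry":0,"rz":0,"hand":0.085},{"dx":0,"dy":0,"dz":0.035,"rx":0,"ry":0,"rz":0,"hand":0.085},{"dx":0,"dy":0,"dz":0.03,"rx":0,"ry":0,"rz":0,"hand":0.085},{"dx":0,"dy":0,"dz":0.02,"rx":0,"ry":0,"rz":0,"hand":0.085},{"dx":0,"dy":0,"dz":0.015,"rx":0,"ry":0,"rz":0,"hand":0.085},{"dx":0,"dy":0,"dz":0.003,"rx":0,"ry":0,"rz":0,"hand":0.085},{"dx":0,"dy":0,"dz":0,"rx":0,"ry":0,"rz":0,"hand":0.085},{"dx":0,"dy":0,"dz":0,"rx":0,"ry":0,"rz":0,"hand":0.06},{"dx":0,"dy":0,"dz":0,"rx":0,"ry":0,"rz":0,"hand":0.045},{"dx":0,"dy":0,"dz":0,"rx":0,"ry":0,"rz":0,"hand":0.042},{"dx":0,"dy":0,"dz":0,"rx":0,"ry":0,"rz":0,"hand":0.03}]' 25
python3 -m pendant '[{"dx":0,"dy":0,"dz":0,"rx":0,"ry":0,"rz":0,"hand":0.03},{"dx":0,"dy":0,"dz":0,"rx":0,"ry":0,"rz":0,"hand":0.03},{"dx":0,"dy":0,"dz":0,"rx":0,"ry":0,"rz":0,"hand":0.03},{"dx":0,"dy":0,"dz":0,"rx":0,"ry":0,"rz":0,"hand":0.03},{"dx":0,"dy":0,"dz":0,"rx":0,"ry":0,"rz":0,"hand":0.03},{"dx":0,"dy":0,"dz":0,"rx":0,"ry":0,"rz":0,"hand":0.03}]' 30
```

```text
clock: 4.12
position: [0.4507, -0.326, 0.0057]
ee_rot: [0.001, 0.993, -0.122, 0.001]
contact_force: [-1.7, 1.4, 8.7]
width: 0.0393
gripper_force: 24.9
clock: 4.62
position: [0.4507, -0.326, 0.0057]
ee_rot: [0.001, 0.993, -0.122, 0.001]
contact_force: [0.5, 0.6, 6.7]
width: 0.0393
gripper_force: 30.6
```

```bash
python3 -m pendant '[{"dx":0,"dy":0,"dz":-0.015,"rx":0,"ry":0,"rz":0,"hand":0.03},{"dx":0,"dy":0,"dz":-0.03,"rx":0,"ry":0,"rz":0,"hand":0.03},{"dx":0,"dy":0,"dz":-0.035,"rx":0,"ry":0,"rz":0,"hand":0.03},{"dx":0,"dy":0,"dz":-0.035,"rx":0,"ry":0,"rz":-7,"hand":0.03},{"dx":0,"dy":0,"dz":-0.025,"rx":0,"ry":0,"rz":-7,"hand":0.03},{"dx":0.007,"dy":-0.03,"dz":0,"rx":0,"ry":0,"rz":0,"hand":0.03},{"dx":0.007,"dy":-0.035,"dz":0,"rx":0,"ry":0,"rz":0,"hand":0.03},{"dx":0.007,"dy":-0.035,"dz":0,"rx":0,"ry":0,"rz":0,"hand":0.03},{"dx":0.007,"dy":-0.035,"dz":0,"rx":0,"ry":0,"rz":0,"hand":0.03},{"dx":0.007,"dy":-0.035,"dz":0,"rx":0,"ry":0,"rz":0,"hand":0.03},{"dx":0.007,"dy":-0.035,"dz":0,"rx":0,"ry":0,"rz":0,"hand":0.03},{"dx":0.007,"dy":-0.035,"dz":0,"rx":0,"ry":0,"rz":0,"hand":0.03}]'
python3 -m pendant '[{"dx":0.007,"dy":-0.035,"dz":0,"rx":0,"ry":0,"rz":0,"hand":0.03},{"dx":0.007,"dy":-0.035,"dz":0,"rx":0,"ry":0,"rz":0,"hand":0.03},{"dx":0.007,"dy":-0.035,"dz":0,"rx":0,"ry":0,"rz":0,"hand":0.03},{"dx":0.007,"dy":-0.035,"dz":0,"rx":0,"ry":0,"rz":0,"hand":0.03},{"dx":0.007,"dy":-0.035,"dz":0,"rx":0,"ry":0,"rz":0,"hand":0.03},{"dx":0.007,"dy":-0.03,"dz":0,"rx":0,"ry":0,"rz":0,"hand":0.03},{"dx":0.007,"dy":-0.03,"dz":0,"rx":0,"ry":0,"rz":0,"hand":0.03},{"dx":0,"dy":0,"dz":0,"rx":0,"ry":0,"rz":0,"hand":0.03},{"dx":0,"dy":0,"dz":0,"rx":0,"ry":0,"rz":0,"hand":0.03},{"dx":0,"dy":0,"dz":0,"rx":0,"ry":0,"rz":0,"hand":0.03},{"dx":0,"dy":0,"dz":0,"rx":0,"ry":0,"rz":0,"hand":0.03}]'
python3 - <<'E'
from seg import *
im=grab('wrist'); f=im['frame'][:,:,::-1]
cv2.imwrite('pics/b1.png',cv2.resize(f[40:340,160:480],(640,600)))
r,g,b=chans(im)
m=(g>r+15)&(g>b+5); m=cv2.morphologyEx(m.astype(np.uint8),cv2.MORPH_CLOSE,np.ones((9,9)))
v,u=np.where(m); print(u.min(),u.max(),v.min(),v.max())
c,y=fit(im,m,.014); togo(c)
E
```

```text
clock: 5.62
position: [0.4989, -0.0837, 0.1446]
ee_rot: [0.0, 1.0, -0.0, 0.0]
contact_force: [0.9, 0.7, -1.6]
width: 0.0394
gripper_force: 30.6
clock: 6.53
position: [0.5476, 0.1485, 0.1442]
ee_rot: [0.0, 1.0, -0.001, -0.0]
contact_force: [-0.0, -0.2, -0.5]
width: 0.0392
gripper_force: 30.6
262 363 61 171
c [613.6 153.4] dims 95.0 85.2 yaws [ 0.6 -0.1  0.6  0.1] rect th 0.2
tcp [547.7 148.3 144.3] yaw -0.09 dx,dy mm [65.9 -5.1]
```

View pics/b1.png

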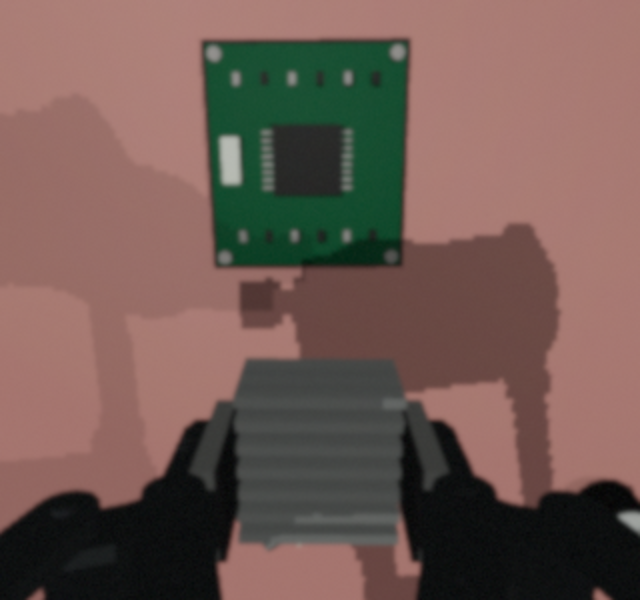

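Board (crop 205–408, 40–266) is nearly square to the tool. The chip is at crop (309,160). The heat sink is held level, with its top edge at crop row ~403 and its near edge at ~540.

```bash
python3 - <<'E'
from seg import *
im=grab('wrist'); r,g,b=chans(im); mx=np.maximum(np.maximum(r,g),b)
w=np.zeros(mx.shape,bool); w[95:145,294:335]=1
m=w&(mx<62)&(abs(g-r)<14); m=cv2.morphologyEx(m.astype(np.uint8),cv2.MORPH_OPEN,np.ones((5,5)))
c,y=fit(im,m,.020); togo(c)
p,yw,M=tool()
w=cast(im,[(320,241.5),(320,310),(279,250),(363,250)],(p[2]+19.3)/1000)*1000; print((w-p)[:,:2].round(1))
col=r[225:325,300:340].mean(1).round().astype(int); print(col)
E
```

```text
c [613.4 153.2] dims 28.0 28.0 yaws [-0.2  0.5 -0.1 -0.1] rect th 89.9
tcp [547.8 148.3 144.4] yaw -0.1 dx,dy mm [65.6 -5. ]
[[ 17.5  -0.7]
 [-20.1  -0.6]
 [ 13.2  18.4]
 [ 13.1 -20.7]]
[ 67  67  67  68  68  68  68  68  67  67  68  69  70  72  74  76  76  76
  75  72  68  67  68  68  69  71  73  75  76  77  75  72  69  68  68  69
  70  71  74  76  76  76  74  71  69  68  69  69  70  73  75  76  76  75
  73  70  69  69  69  70  72  74  76  76  75  73  70  69  69  69  71  75
  82  88  92  91  84  75  70  69  70  75  85  94  98 102 118 140 155 160
 161 161 161 161 162 163 164 164 164 165]
```

```bash
python3 - <<'E'
from seg import *
im=grab('wrist'); r,g,b=chans(im); p,yw,M=tool()
for v in (241,265,277,288,299): print(v,(cast(im,[(320,v)],(p[2]+19.3)/1000)*1000-p)[:,:2].round(1))
for v in (241,265,288): print(v,r[v,266:292],r[v,352:376])
E
```

```text
241 [[17.7 -0.8]]
265 [[ 5.3 -0.8]]
277 [[-1.2 -0.8]]
288 [[-7.3 -0.8]]
299 [[-13.6  -0.8]]
241 [160 142 109  86  77  76  75  75  77  77  78  77  78  78  78  77  77  77
  76  78  76  76  76  76  76  76] [ 86  89  91  93  96  96 100  99  98  97  93  86  80  77  77  77  78  86
 107 138 158 165 167 166]
265 [59 59 55 49 40 20 11 12 18 12 18 40 60 72 78 76 76 77 75 77 77 76 76 77
 76 76] [74 76 75 76 77 76 74 71 62 42 20 14  9 14 13 17 35 48 54 59 57 58 60 58]
288 [12 16 12 14 14 12  7 10 10 12 15 16 37 58 72 77 76 77 78 76 74 76 77 76
 77 77] [75 75 75 76 75 75 72 59 40 21  8  7 13 11 14 12 10 11 14 15 14 14 11 10]
```

```bash
python3 -m pendant '[{"dx":0.035,"dy":-0.0053,"dz":0,"rx":0,"ry":0,"rz":-0.2,"hand":0.03},{"dx":0.0318,"dy":0,"dz":0.01,"rx":0,"ry":0,"rz":0,"hand":0.03},{"dx":0,"dy":0,"dz":0.03,"rx":0,"ry":0,"rz":0,"hand":0.03},{"dx":0,"dy":0,"dz":0.03,"rx":0,"ry":0,"rz":0,"hand":0.03},{"dx":0,"dy":0,"dz":0.025,"rx":0,"ry":0,"rz":0,"hand":0.03},{"dx":0,"dy":0,"dz":0.012,"rx":0,"ry":0,"rz":0,"hand":0.03},{"dx":0,"dy":0,"dz":0.006,"rx":0,"ry":0,"rz":0,"hand":0.03},{"dx":0,"dy":0,"dz":0.004,"rx":0,"ry":0,"rz":0,"hand":0.03},{"dx":0,"dy":0,"dz":0,"rx":0,"ry":0,"rz":0,"hand":0.03},{"dx":0,"dy":0,"dz":0,"rx":0,"ry":0,"rz":0,"hand":0.03},{"dx":0,"dy":0,"dz":0,"rx":0,"ry":0,"rz":0,"hand":0.03}]'
```

```text
clock: 7.6
position: [0.6159, 0.155, 0.0288]
ee_rot: [-0.0, 1.0, 0.002, 0.001]
contact_force: [0.4, 0.4, -0.1]
width: 0.0394
gripper_force: 30.7
```

```bash
python3 -m pendant '[{"dx":0,"dy":0,"dz":0.0005,"rx":0,"ry":0,"rz":0,"hand":0.03},{"dx":0,"dy":0,"dz":0.0005,"rx":0,"ry":0,"rz":0,"hand":0.03},{"dx":0,"dy":0,"dz":0,"rx":0,"ry":0,"rz":0,"hand":0.03},{"dx":0,"dy":0,"dz":0,"rx":0,"ry":0,"rz":0,"hand":0.03}]'
```

```text
clock: 7.93
position: [0.615, 0.1551, 0.0266]
ee_rot: [0.0, 1.0, 0.002, 0.0]
contact_force: [-0.6, 0.4, -0.4]
width: 0.0394
gripper_force: 30.7
```

```bash
python3 -m pendant '[{"dx":0,"dy":0.0013,"dz":0,"rx":0,"ry":0,"rz":0,"hand":0.03},{"dx":0,"dy":0,"dz":0,"rx":0,"ry":0,"rz":0,"hand":0.03},{"dx":0,"dy":0,"dz":0,"rx":0,"ry":0,"rz":0,"hand":0.03},{"dx":0,"dy":0,"dz":0,"rx":0,"ry":0,"rz":0,"hand":0.03}]'; python3 -c "
from seg import *
togo([614.6,153.6]);togo([614.6,153.6])"
```

```text
clock: 8.27
position: [0.6149, 0.1536, 0.0263]
ee_rot: [0.0, 1.0, 0.002, -0.0]
contact_force: [-0.2, -0.5, -1.1]
width: 0.0393
gripper_force: 30.7
tcp [614.9 153.6  26.3] yaw 0.18 dx,dy mm [-0.3  0. ]
tcp [614.9 153.6  26.3] yaw 0.18 dx,dy mm [-0.3  0. ]
```

```bash
python3 -m pendant '[{"dx":0,"dy":0,"dz":0.0008,"rx":0,"ry":0,"rz":0,"hand":0.03},{"dx":0,"dy":0,"dz":0,"rx":0,"ry":0,"rz":0,"hand":0.03},{"dx":0,"dy":0,"dz":0,"rx":0,"ry":0,"rz":0,"hand":0.042},{"dx":0,"dy":0,"dz":0,"rx":0,"ry":0,"rz":0,"hand":0.048},{"dx":0,"dy":0,"dz":0,"rx":0,"ry":0,"rz":0,"hand":0.06},{"dx":0,"dy":0,"dz":0,"rx":0,"ry":0,"rz":0,"hand":0.07},{"dx":0,"dy":0,"dz":0,"rx":0,"ry":0,"rz":0,"hand":0.07},{"dx":0,"dy":0,"dz":-0.02,"rx":0,"ry":0,"rz":0,"hand":0.08},{"dx":0,"dy":0,"dz":-0.04,"rx":0,"ry":0,"rz":0,"hand":0.085},{"dx":0,"dy":0,"dz":-0.04,"rx":0,"ry":0,"rz":0,"hand":0.085},{"dx":0,"dy":0,"dz":-0.02,"rx":0,"ry":0,"rz":0,"hand":0.085},{"dx":0,"dy":0,"dz":0,"rx":0,"ry":0,"rz":0,"hand":0.085}]'; python3 -m pendant '[{"dx":0,"dy":0,"dz":0,"rx":0,"ry":0,"rz":0,"hand":0.085},{"dx":0,"dy":0,"dz":0,"rx":0,"ry":0,"rz":0,"hand":0.085}]'
python3 - <<'E'
from seg import *
im=grab('wrist'); f=im['frame'][:,:,::-1]
cv2.imwrite('pics/b2.png',cv2.resize(f[100:300,220:420],(600,600)))
r,g,b=chans(im); p=tool()
# predicted image positions of chip-centred features
c=np.array([613.4,153.2])
for nm,z in (('top',45),('base',20)):
    q=np.array([[c[0]+sx*20,c[1]+sy*20,z] for sx,sy in((1,1),(1,-1),(-1,-1),(-1,1))])/1000; print(nm,proj(im,q).round(1).tolist())
E
```

```text
clock: 9.27
position: [0.6186, 0.1542, 0.1518]
ee_rot: [-0.001, 1.0, 0.002, 0.006]
contact_force: [-0.3, -0.0, 0.5]
width: 0.085
gripper_force: 0.0
clock: 9.43
position: [0.614, 0.1535, 0.1446]
ee_rot: [0.0, 1.0, 0.002, -0.001]
contact_force: [-0.5, 0.2, -0.7]
width: 0.0848
gripper_force: 0.0
top [[295.5, 177.4], [342.8, 177.6], [341.6, 221.6], [296.4, 221.5]]
base [[297.5, 171.1], [340.7, 171.3], [339.7, 211.9], [298.3, 211.8]]
```

View pics/b2.png

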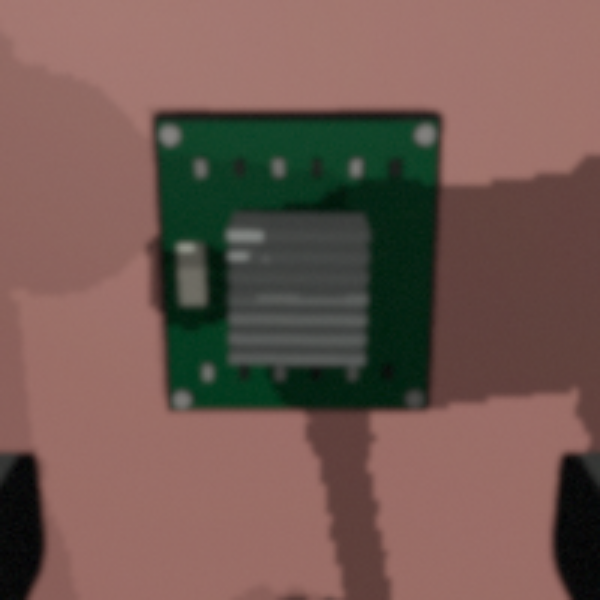

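The heat sink's top spans crop u 225–370, v 231–366, which is image 295–343, 177–222. Prediction for a centred part was 295.5–342.8, 177.4–221.6, so it is centred and square. Next is the fan.

```bash
python3 -m pendant '[{"dx":-0.0212,"dy":0.0366,"dz":0,"rx":0,"ry":0,"rz":0,"hand":0.085},{"dx":-0.0212,"dy":0.0366,"dz":0,"rx":0,"ry":0,"rz":0,"hand":0.085},{"dx":-0.0212,"dy":0.0366,"dz":0,"rx":0,"ry":0,"rz":0,"hand":0.085},{"dx":-0.0212,"dy":0.0366,"dz":0,"rx":0,"ry":0,"rz":0,"hand":0.085},{"dx":-0.0212,"dy":0.0366,"dz":0,"rx":0,"ry":0,"rz":0,"hand":0.085},{"dx":-0.0212,"dy":0.0366,"dz":0,"rx":0,"ry":0,"rz":0,"hand":0.085},{"dx":-0.0212,"dy":0.0366,"dz":0,"rx":0,"ry":0,"rz":0,"hand":0.085},{"dx":-0.0212,"dy":0.0366,"dz":0,"rx":0,"ry":0,"rz":5.4,"hand":0.085},{"dx":0,"dy":0,"dz":0.01,"rx":0,"ry":0,"rz":5.4,"hand":0.085},{"dx":0,"dy":0,"dz":0,"rx":0,"ry":0,"rz":5.4,"hand":0.085},{"dx":0,"dy":0,"dz":0,"rx":0,"ry":0,"rz":0,"hand":0.085},{"dx":0,"dy":0,"dz":0,"rx":0,"ry":0,"rz":0,"hand":0.085}]'; python3 -m pendant '[{"dx":0,"dy":0,"dz":0,"rx":0,"ry":0,"rz":0,"hand":0.085},{"dx":0,"dy":0,"dz":0,"rx":0,"ry":0,"rz":0,"hand":0.085}]'
python3 - <<'E'
from seg import *
im=grab('wrist'); f=im['frame'][:,:,::-1]
cv2.imwrite('pics/f1.png',cv2.resize(f[120:280,240:400],(600,600)))
r,g,b=chans(im); mx=np.maximum(np.maximum(r,g),b)
m=win(im,320,200,50)&(r-g<0.15*mx)&(mx<70); m=cv2.morphologyEx(m.astype(np.uint8),cv2.MORPH_CLOSE,np.ones((9,9)))
v,u=np.where(m); print(u.min(),u.max(),v.min(),v.max())
c,y=fit(im,m,.015); togo(c)
E
```

```text
clock: 10.48
position: [0.4479, -0.1351, 0.1343]
ee_rot: [-0.0, 0.99, -0.138, -0.001]
contact_force: [-0.6, -0.8, -0.5]
width: 0.0851
gripper_force: 0.0
clock: 10.65
position: [0.4489, -0.1348, 0.1353]
ee_rot: [-0.0, 0.99, -0.138, -0.0]
contact_force: [0.3, 0.4, -0.1]
width: 0.0851
gripper_force: 0.0
307 346 175 215
c [ 444.6 -141.5] dims 34.1 38.7 yaws [-10.6 -17.  -16.  -15.8] rect th 74.1
tcp [ 449.  -134.8  135.4] yaw -15.88 dx,dy mm [-2.4  7.6]
```

View pics/f1.png

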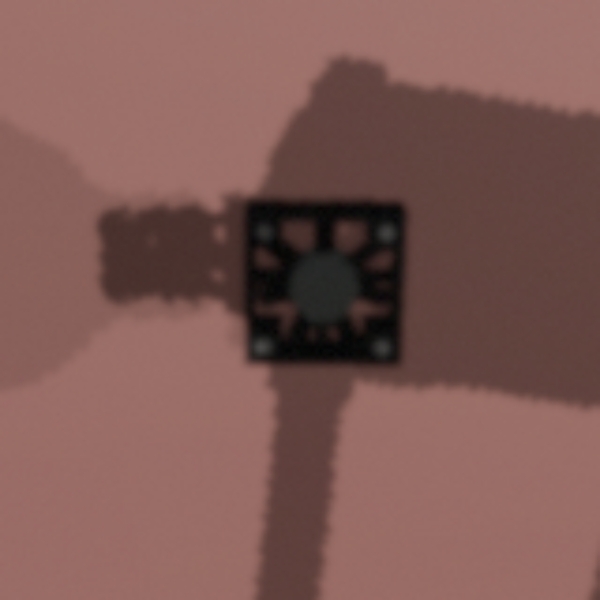

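Fan outline is crop (246–405, 200–362) with corner screws at (264,231), (387,231), (262,346) and (381,346). It is square to the tool, so I'll use the screws as the centre.

```bash
python3 - <<'E'
from seg import *
im=grab('wrist')
u=np.array([(264,231),(387,231),(381,346),(262,346)])/3.75+[240,120]-.4
w=cast(im,u,.015)[:,:2]*1000; print(w.round(1)); d=np.diff(np.r_[w,w[:1]],axis=0); print(np.hypot(*d.T).round(1),np.degrees(np.arctan2(d[:,1],d[:,0])).round(1)); togo(w.mean(0))
E
```

```text
[[ 462.  -129.8]
 [ 453.8 -158.9]
 [ 425.1 -149.9]
 [ 433.3 -120.9]]
[30.2 30.  30.2 30. ] [-105.9  162.6   74.1  -17.4]
tcp [ 449.  -134.8  135.5] yaw -15.9 dx,dy mm [-3.9  6.4]
```

```bash
python3 -m pendant '[{"dx":-0.0037,"dy":0.0064,"dz":0.03,"rx":0,"ry":0,"rz":0.7,"hand":0.085},{"dx":0,"dy":0,"dz":0.035,"rx":0,"ry":0,"rz":0,"hand":0.085},{"dx":0,"dy":0,"dz":0.035,"rx":0,"ry":0,"rz":0,"hand":0.085},{"dx":0,"dy":0,"dz":0.02,"rx":0,"ry":0,"rz":0,"hand":0.085},{"dx":0,"dy":0,"dz":0.01,"rx":0,"ry":0,"rz":0,"hand":0.085},{"dx":0,"dy":0,"dz":0.003,"rx":0,"ry":0,"rz":0,"hand":0.085},{"dx":0,"dy":0,"dz":0,"rx":0,"ry":0,"rz":0,"hand":0.08},{"dx":0,"dy":0,"dz":0,"rx":0,"ry":0,"rz":0,"hand":0.06},{"dx":0,"dy":0,"dz":0,"rx":0,"ry":0,"rz":0,"hand":0.048},{"dx":0,"dy":0,"dz":0,"rx":0,"ry":0,"rz":0,"hand":0.042},{"dx":0,"dy":0,"dz":0,"rx":0,"ry":0,"rz":0,"hand":0.03},{"dx":0,"dy":0,"dz":0,"rx":0,"ry":0,"rz":0,"hand":0.03}]' 20
python3 -m pendant '[{"dx":0,"dy":0,"dz":0,"rx":0,"ry":0,"rz":0,"hand":0.03},{"dx":0,"dy":0,"dz":0,"rx":0,"ry":0,"rz":0,"hand":0.03},{"dx":0,"dy":0,"dz":0,"rx":0,"ry":0,"rz":0,"hand":0.03},{"dx":0,"dy":0,"dz":0,"rx":0,"ry":0,"rz":0,"hand":0.03}]'
```

```text
clock: 11.75
position: [0.4443, -0.1408, 0.0036]
ee_rot: [0.0, 0.989, -0.145, 0.001]
contact_force: [0.1, 0.4, 6.5]
width: 0.0394
gripper_force: 21.2
clock: 12.08
position: [0.4443, -0.1408, 0.0036]
ee_rot: [0.0, 0.989, -0.145, 0.001]
contact_force: [-0.3, 0.1, 6.8]
width: 0.0393
gripper_force: 21.2
```

```bash
python3 -m pendant '[{"dx":0,"dy":0,"dz":-0.01,"rx":0,"ry":0,"rz":0,"hand":0.03},{"dx":0,"dy":0,"dz":-0.03,"rx":0,"ry":0,"rz":-5.6,"hand":0.03},{"dx":0,"dy":0,"dz":-0.035,"rx":0,"ry":0,"rz":-5.6,"hand":0.03},{"dx":0,"dy":0,"dz":-0.035,"rx":0,"ry":0,"rz":-5.6,"hand":0.03},{"dx":0.0137,"dy":-0.0368,"dz":-0.03,"rx":0,"ry":0,"rz":0,"hand":0.03},{"dx":0.0137,"dy":-0.0368,"dz":0,"rx":0,"ry":0,"rz":0,"hand":0.03},{"dx":0.0137,"dy":-0.0368,"dz":0,"rx":0,"ry":0,"rz":0,"hand":0.03},{"dx":0.0137,"dy":-0.0368,"dz":0,"rx":0,"ry":0,"rz":0,"hand":0.03},{"dx":0.0137,"dy":-0.0368,"dz":0,"rx":0,"ry":0,"rz":0,"hand":0.03},{"dx":0.0137,"dy":-0.0368,"dz":0,"rx":0,"ry":0,"rz":0,"hand":0.03},{"dx":0.0137,"dy":-0.0368,"dz":0,"rx":0,"ry":0,"rz":0,"hand":0.03},{"dx":0.0137,"dy":-0.0368,"dz":0,"rx":0,"ry":0,"rz":0,"hand":0.03}]'; python3 -m pendant '[{"dx":0,"dy":0,"dz":0,"rx":0,"ry":0,"rz":0,"hand":0.03},{"dx":0,"dy":0,"dz":0,"rx":0,"ry":0,"rz":0,"hand":0.03},{"dx":0,"dy":0,"dz":0,"rx":0,"ry":0,"rz":0,"hand":0.03}]'
python3 - <<'E'
from seg import *
im=grab('wrist'); f=im['frame'][:,:,::-1]
cv2.imwrite('pics/f2.png',cv2.resize(f[60:320,220:420],(600,780))[:780])
f3=cv2.resize(f[60:320,220:420],(460,598)); cv2.imwrite('pics/f2.png',f3)
r,g,b=chans(im)
m=(g>r+15)&(g>b+5); m=cv2.morphologyEx(m.astype(np.uint8),cv2.MORPH_CLOSE,np.ones((31,31)))
c,y=fit(im,m,.014); togo(c)
E
```

```text
clock: 13.08
position: [0.5506, 0.1503, 0.1381]
ee_rot: [0.0, 1.0, 0.001, 0.0]
contact_force: [1.4, -0.9, -0.3]
width: 0.0392
gripper_force: 20.5
clock: 13.33
position: [0.5497, 0.148, 0.1376]
ee_rot: [0.001, 1.0, 0.001, -0.001]
contact_force: [-0.4, -0.4, 0.1]
width: 0.0396
gripper_force: 20.6
c [613.4 153.3] dims 95.0 85.2 yaws [0.2 0.1 0.5 0.2] rect th 0.2
tcp [549.7 147.4 137.7] yaw 0.07 dx,dy mm [63.7 -5.8]
```

View pics/f2.png

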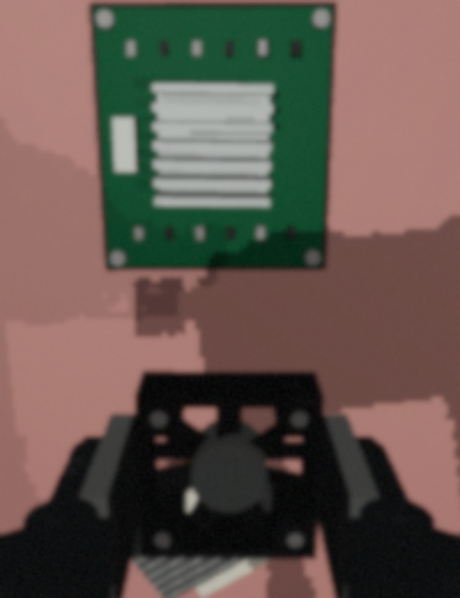

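Screws of the held fan are at crop (158,419), (299,419), (295,541) and (163,541). Heat sink fins run (152–273, 83–208) on the board.

```bash
python3 - <<'E'
from seg import *
im=grab('wrist'); p,y,M=tool()
px=lambda a:np.array(a)/2.3+[220,60]-.28
w=cast(im,px([(158,419),(299,419),(295,541),(163,541)]),(p[2]+11.4)/1000)[:,:2]*1000
d=np.diff(np.r_[w,w[:1]],axis=0); print((w-p[:2]).round(1),np.hypot(*d.T).round(1),(w.mean(0)-p[:2]).round(2),np.degrees(np.arctan2(d[:,1],d[:,0])).round(1))
h=cast(im,px([(152,83),(274,83),(272,208),(153,208)]),.045)[:,:2]*1000;print(h.round(1),h.mean(0).round(1))
r,g,b=chans(im)
for v in (105,118,130,145): 
    q=r[v,275:350].astype(int); k=np.where((q>120)&(abs(q-g[v,275:350])<25))[0]; print(v,cast(im,[(275+k.min(),v),(275+k.max(),v)],.045)[:,:2].round(4).tolist())
q=r[85:160,305:320].mean(1).round().astype(int); print(q)
E
```

```text
[[ 13.5  15.1]
 [ 13.6 -14.9]
 [-16.8 -15. ]
 [-16.9  14.9]] [30.1 30.4 29.9 30.4] [-1.66  0.02] [ -89.9 -179.8   90.     0.4]
[[634.1 172.3]
 [634.2 132.2]
 [593.2 132. ]
 [593.1 173.3]] [613.7 152.5]
105 [[0.6275, 0.1731], [0.6276, 0.1342]]
118 [[0.6179, 0.1812], [0.618, 0.1348]]
130 [[0.6088, 0.1816], [0.6089, 0.1339]]
145 [[0.5972, 0.1726], [0.5973, 0.1511]]
[ 29  26  26  26  26  26  26  27  27  42  89 140 168 175 166 153 153 162
 165 168 173 177 178 179 179 177 170 161 162 172 174 167 155 155 157 146
 144 161 173 176 174 168 154 133 131 154 170 175 173 163 142 117 123 151
 169 173 167 150 122 102 121 151 167 164 138  87  39  20  19  18  18  18
  23  31  38]
```

```bash
python3 -m pendant '[{"dx":0.033,"dy":-0.006,"dz":0,"rx":0,"ry":0,"rz":-0.15,"hand":0.03},{"dx":0.0325,"dy":0,"dz":0.01,"rx":0,"ry":0,"rz":0,"hand":0.03},{"dx":0,"dy":0,"dz":0.025,"rx":0,"ry":0,"rz":0,"hand":0.03},{"dx":0,"dy":0,"dz":0.025,"rx":0,"ry":0,"rz":0,"hand":0.03},{"dx":0,"dy":0,"dz":0.015,"rx":0,"ry":0,"rz":0,"hand":0.03},{"dx":0,"dy":0,"dz":0.008,"rx":0,"ry":0,"rz":0,"hand":0.03},{"dx":0,"dy":0,"dz":0.003,"rx":0,"ry":0,"rz":0,"hand":0.03},{"dx":0,"dy":0,"dz":0,"rx":0,"ry":0,"rz":0,"hand":0.03},{"dx":0,"dy":0,"dz":0,"rx":0,"ry":0,"rz":0,"hand":0.03},{"dx":0,"dy":0,"dz":0,"rx":0,"ry":0,"rz":0,"hand":0.03},{"dx":0,"dy":0,"dz":0,"rx":0,"ry":0,"rz":0,"hand":0.03}]'; python3 -c "
from seg import *
togo([615.2,153.4])"
```

```text
clock: 14.35
position: [0.6167, 0.1546, 0.0532]
ee_rot: [-0.0, 1.0, 0.002, 0.001]
contact_force: [-0.1, 0.1, -0.2]
width: 0.0394
gripper_force: 20.6
tcp [616.7 154.6  53.2] yaw 0.23 dx,dy mm [-1.5  1.2]
```

```bash
python3 -m pendant '[{"dx":-0.001,"dy":0.0011,"dz":0.002,"rx":0,"ry":0,"rz":0,"hand":0.03},{"dx":0,"dy":0,"dz":0,"rx":0,"ry":0,"rz":0,"hand":0.03},{"dx":0,"dy":0,"dz":0,"rx":0,"ry":0,"rz":0,"hand":0.03},{"dx":0,"dy":0,"dz":0,"rx":0,"ry":0,"rz":0,"hand":0.03},{"dx":0,"dy":0,"dz":0,"rx":0,"ry":0,"rz":0,"hand":0.03}]'; python3 -c "
from seg import *
togo([615.2,153.4])"
```

```text
clock: 14.77
position: [0.615, 0.1535, 0.0499]
ee_rot: [0.0, 1.0, 0.002, 0.0]
contact_force: [0.4, 0.3, -0.6]
width: 0.0395
gripper_force: 20.6
tcp [615.  153.5  49.9] yaw 0.24 dx,dy mm [0.2 0.1]
```

Aligned; 1.3 mm to go. Lower, release, then raise to a second viewing point that shows both the board and the inlet.

```bash
python3 -m pendant '[{"dx":0,"dy":0,"dz":0.0007,"rx":0,"ry":0,"rz":0,"hand":0.03},{"dx":0,"dy":0,"dz":0.0007,"rx":0,"ry":0,"rz":0,"hand":0.03},{"dx":0,"dy":0,"dz":0,"rx":0,"ry":0,"rz":0,"hand":0.03},{"dx":0,"dy":0,"dz":0,"rx":0,"ry":0,"rz":0,"hand":0.042},{"dx":0,"dy":0,"dz":0,"rx":0,"ry":0,"rz":0,"hand":0.048},{"dx":0,"dy":0,"dz":0,"rx":0,"ry":0,"rz":0,"hand":0.06},{"dx":0,"dy":0,"dz":0,"rx":0,"ry":0,"rz":0,"hand":0.07},{"dx":0,"dy":0,"dz":0,"rx":0,"ry":0,"rz":0,"hand":0.07},{"dx":0,"dy":0,"dz":-0.02,"rx":0,"ry":0,"rz":0,"hand":0.07},{"dx":0,"dy":0,"dz":-0.03,"rx":0,"ry":0,"rz":0,"hand":0.085},{"dx":0,"dy":0,"dz":-0.04,"rx":0,"ry":0,"rz":0,"hand":0.085},{"dx":0,"dy":0,"dz":-0.04,"rx":0,"ry":0,"rz":0,"hand":0.085}]'; python3 -m pendant '[{"dx":-0.01,"dy":0.035,"dz":-0.02,"rx":0,"ry":0,"rz":0,"hand":0.085},{"dx":-0.01,"dy":0.035,"dz":-0.02,"rx":0,"ry":0,"rz":0,"hand":0.085},{"dx":-0.02,"dy":0.035,"dz":-0.02,"rx":0,"ry":0,"rz":0,"hand":0.085},{"dx":-0.02,"dy":0.035,"dz":-0.02,"rx":0,"ry":0,"rz":0,"hand":0.085},{"dx":0,"dy":0,"dz":0,"rx":0,"ry":0,"rz":0,"hand":0.085},{"dx":0,"dy":0,"dz":0,"rx":0,"ry":0,"rz":0,"hand":0.085},{"dx":0,"dy":0,"dz":0,"rx":0,"ry":0,"rz":0,"hand":0.085},{"dx":0,"dy":0,"dz":0,"rx":0,"ry":0,"rz":0,"hand":0.085}]'
python3 - <<'E'
from seg import *
im=grab('wrist'); f=im['frame'][:,:,::-1]
cv2.imwrite('pics/v3.png',cv2.resize(f[40:290,120:520],(800,500)))
r,g,b=chans(im)
m=(g>r+15)&(g>b+5); m=cv2.morphologyEx(m.astype(np.uint8),cv2.MORPH_CLOSE,np.ones((41,41)))
c,y=fit(im,m,.014)
print(proj(im,np.array([[613.4,153.3,60],[616.9,-125.3,35]])/1000))
E
```

```text
clock: 15.77
position: [0.614, 0.1533, 0.1788]
ee_rot: [0.0, 1.0, 0.002, -0.001]
contact_force: [0.7, -0.3, -0.2]
width: 0.085
gripper_force: 0.0
clock: 16.43
position: [0.5585, 0.0193, 0.2545]
ee_rot: [-0.0, 1.0, 0.002, -0.001]
contact_force: [0.6, -0.7, 0.7]
width: 0.0852
gripper_force: 0.0
c [613.8 151.7] dims 93.3 84.2 yaws [0.3 0.3 1.4 0.4] rect th 0.4
[[199.12711892 126.1247066 ]
 [440.10394823 123.013711  ]]
```

View pics/v3.png

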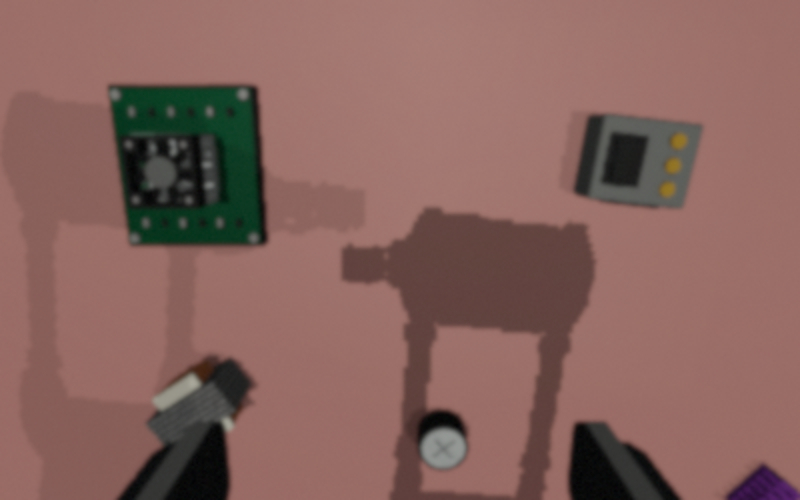

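The fan hub is at crop (159,172) against a predicted (158,172), so the fan is well placed. The inlet's top corners are near (603,115), (702,125) and (683,208). The transformer is next.

```bash
python3 -m pendant '[{"dx":-0.0265,"dy":-0.034,"dz":0.01,"rx":0,"ry":0,"rz":0,"hand":0.085},{"dx":-0.0265,"dy":-0.034,"dz":0.01,"rx":0,"ry":0,"rz":0,"hand":0.085},{"dx":-0.0265,"dy":-0.034,"dz":0.01,"rx":0,"ry":0,"rz":0,"hand":0.085},{"dx":-0.0265,"dy":-0.034,"dz":0.01,"rx":0,"ry":0,"rz":0,"hand":0.085},{"dx":0,"dy":0,"dz":0.01,"rx":0,"ry":0,"rz":-6.1,"hand":0.085},{"dx":0,"dy":0,"dz":0.01,"rx":0,"ry":0,"rz":-6.1,"hand":0.085},{"dx":0,"dy":0,"dz":0.01,"rx":0,"ry":0,"rz":-6.1,"hand":0.085},{"dx":0,"dy":0,"dz":0.01,"rx":0,"ry":0,"rz":-6.1,"hand":0.085},{"dx":0,"dy":0,"dz":0.01,"rx":0,"ry":0,"rz":-6.1,"hand":0.085},{"dx":0,"dy":0,"dz":0,"rx":0,"ry":0,"rz":0,"hand":0.085},{"dx":0,"dy":0,"dz":0,"rx":0,"ry":0,"rz":0,"hand":0.085},{"dx":0,"dy":0,"dz":0,"rx":0,"ry":0,"rz":0,"hand":0.085}]'; python3 -m pendant '[{"dx":0,"dy":0,"dz":0,"rx":0,"ry":0,"rz":0,"hand":0.085},{"dx":0,"dy":0,"dz":0,"rx":0,"ry":0,"rz":0,"hand":0.085}]'
python3 - <<'E'
from seg import *
im=grab('wrist'); f=im['frame'][:,:,::-1]
cv2.imwrite('pics/t1.png',cv2.resize(f[120:280,240:400],(600,600)))
print(proj(im,np.array([[456.2,155.9,46]])/1000))
E
```

```text
clock: 17.48
position: [0.4584, 0.1466, 0.1678]
ee_rot: [-0.0, 0.964, 0.264, -0.0]
contact_force: [-0.4, -0.2, -0.5]
width: 0.0847
gripper_force: 0.0
clock: 17.65
position: [0.4586, 0.1462, 0.1683]
ee_rot: [0.0, 0.964, 0.265, 0.001]
contact_force: [1.0, 0.5, -0.1]
width: 0.0848
gripper_force: 0.0
[[308.0269356  189.13127016]]
```

View pics/t1.png

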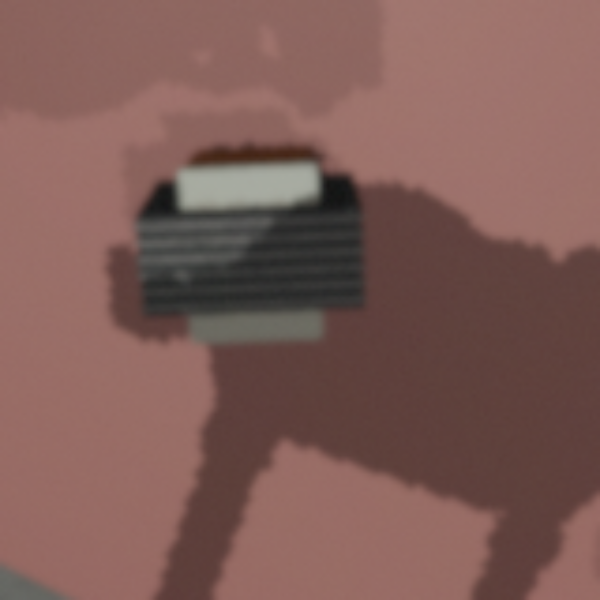

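Transformer top face corners: crop (138,218), (362,211), (364,304), (143,314).

```bash
python3 - <<'E'
from seg import *
im=grab('wrist')
u=np.array([(138,218),(362,211),(364,304),(143,314)])/3.75+[240,120]-.4
w=cast(im,u,.046)[:,:2]*1000; d=np.diff(np.r_[w,w[:1]],axis=0); print(np.hypot(*d.T).round(1),np.degrees(np.arctan2(d[:,1],d[:,0])).round(1)); togo(w.mean(0))
E
```

```text
[55.2 24.  56.  24.9] [ -57.5 -147.1  123.4   31.2]
tcp [458.4 146.1 168.2] yaw 30.7 dx,dy mm [  2.6 -10.8]
```

```bash
python3 -m pendant '[{"dx":0.0026,"dy":-0.0108,"dz":0.03,"rx":0,"ry":0,"rz":0,"hand":0.085},{"dx":0,"dy":0,"dz":0.035,"rx":0,"ry":0,"rz":-2.0,"hand":0.085},{"dx":0,"dy":0,"dz":0.03,"rx":0,"ry":0,"rz":0,"hand":0.085},{"dx":0,"dy":0,"dz":0.03,"rx":0,"ry":0,"rz":0,"hand":0.085},{"dx":0,"dy":0,"dz":0.02,"rx":0,"ry":0,"rz":0,"hand":0.085},{"dx":0,"dy":0,"dz":0.011,"rx":0,"ry":0,"rz":0,"hand":0.085},{"dx":0,"dy":0,"dz":0,"rx":0,"ry":0,"rz":0,"hand":0.085},{"dx":0,"dy":0,"dz":0,"rx":0,"ry":0,"rz":0,"hand":0.075},{"dx":0,"dy":0,"dz":0,"rx":0,"ry":0,"rz":0,"hand":0.065},{"dx":0,"dy":0,"dz":0,"rx":0,"ry":0,"rz":0,"hand":0.058},{"dx":0,"dy":0,"dz":0,"rx":0,"ry":0,"rz":0,"hand":0.045},{"dx":0,"dy":0,"dz":0,"rx":0,"ry":0,"rz":0,"hand":0.045}]' 50
python3 -m pendant '[{"dx":0,"dy":0,"dz":0,"rx":0,"ry":0,"rz":0,"hand":0.045},{"dx":0,"dy":0,"dz":0,"rx":0,"ry":0,"rz":0,"hand":0.045},{"dx":0,"dy":0,"dz":0,"rx":0,"ry":0,"rz":0,"hand":0.045},{"dx":0,"dy":0,"dz":0,"rx":0,"ry":0,"rz":0,"hand":0.045}]' 60
```

```text
clock: 18.75
position: [0.456, 0.1571, 0.0133]
ee_rot: [-0.0, 0.96, 0.282, 0.002]
contact_force: [-0.5, 1.4, 6.8]
width: 0.0551
gripper_force: 54.6
clock: 19.08
position: [0.456, 0.1571, 0.0133]
ee_rot: [-0.0, 0.96, 0.282, 0.002]
contact_force: [-0.9, 0.8, 6.4]
width: 0.0554
gripper_force: 62.0
```

```bash
python3 -m pendant '[{"dx":0,"dy":0,"dz":-0.01,"rx":0,"ry":0,"rz":0,"hand":0.045},{"dx":0,"dy":0,"dz":-0.03,"rx":0,"ry":0,"rz":6.5,"hand":0.045},{"dx":0,"dy":0,"dz":-0.03,"rx":0,"ry":0,"rz":6.5,"hand":0.045},{"dx":0,"dy":0,"dz":-0.03,"rx":0,"ry":0,"rz":6.5,"hand":0.045},{"dx":0,"dy":0,"dz":-0.03,"rx":0,"ry":0,"rz":6.5,"hand":0.045},{"dx":0,"dy":0,"dz":-0.01,"rx":0,"ry":0,"rz":6.5,"hand":0.045},{"dx":0.01,"dy":0.035,"dz":0,"rx":0,"ry":0,"rz":0,"hand":0.045},{"dx":0.01,"dy":0.035,"dz":0,"rx":0,"ry":0,"rz":0,"hand":0.045},{"dx":0.01,"dy":0.035,"dz":0,"rx":0,"ry":0,"rz":0,"hand":0.045},{"dx":0.01,"dy":0.035,"dz":0,"rx":0,"ry":0,"rz":0,"hand":0.045},{"dx":0.01,"dy":0.035,"dz":0,"rx":0,"ry":0,"rz":0,"hand":0.045},{"dx":0.01,"dy":0.035,"dz":0,"rx":0,"ry":0,"rz":0,"hand":0.045}]'; python3 -m pendant '[{"dx":0.01,"dy":0.035,"dz":0,"rx":0,"ry":0,"rz":0,"hand":0.045},{"dx":0.015,"dy":0.035,"dz":0,"rx":0,"ry":0,"rz":0,"hand":0.045},{"dx":0,"dy":0,"dz":0,"rx":0,"ry":0,"rz":0,"hand":0.045},{"dx":0,"dy":0,"dz":0,"rx":0,"ry":0,"rz":0,"hand":0.045},{"dx":0,"dy":0,"dz":0,"rx":0,"ry":0,"rz":0,"hand":0.045},{"dx":0,"dy":0,"dz":0,"rx":0,"ry":0,"rz":0,"hand":0.045}]'
python3 - <<'E'
from seg import *
im=grab('wrist'); f=im['frame'][:,:,::-1]
cv2.imwrite('pics/i1.png',cv2.resize(f[60:340,180:460],(600,600)))
togo([614.3,12])
E
```

```text
clock: 20.08
position: [0.5153, -0.0548, 0.1518]
ee_rot: [0.0, 1.0, 0.002, -0.0]
contact_force: [0.5, 1.5, -3.1]
width: 0.055
gripper_force: 65.5
clock: 20.58
position: [0.5399, -0.1219, 0.1515]
ee_rot: [-0.0, 1.0, 0.002, -0.001]
contact_force: [0.1, -0.8, -3.6]
width: 0.0549
gripper_force: 65.8
tcp [ 540.1 -121.7  151.6] yaw 0.31 dx,dy mm [  74.9 -133.3]
```

View pics/i1.png

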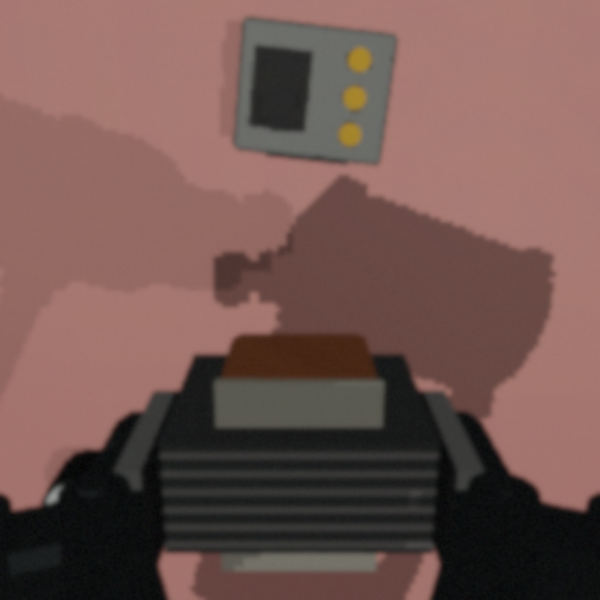

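Inlet top corners: crop (246,18), (397,37), (380,163), (234,148). Held transformer top face corners: (160,450), (440,452), (436,551), (163,550).

```bash
python3 - <<'E'
from seg import *
im=grab('wrist'); p,y,M=tool()
px=lambda a:np.array(a)/(600/280)+[180,60]-.27
def quad(a,z):
    w=cast(im,px(a),z)[:,:2]*1000; d=np.diff(np.r_[w,w[:1]],axis=0); print(w.mean(0).round(1),np.hypot(*d.T).round(1),np.degrees(np.arctan2(d[:,1],d[:,0])).round(1)); return w.mean(0)
I=quad([(246,18),(397,37),(380,163),(234,148)],.035)
t=quad([(160,450),(440,452),(436,551),(163,550)],(p[2]+32.7)/1000)
print('off',(t-p[:2]).round(1)); B=np.array([613.4,153.3]); print('mid',(B+I)/2,'dist',np.hypot(*(B-I)))
togo(B)
E
```

```text
[ 619.5 -127.7] [57.9 47.6 59.2 48.5] [-96.3 174.7  84.6  -6.8]
[ 539.1 -122.3] [55.4 23.5 57.1 23.8] [ -90.1 -177.8   90.1   -1.9]
off [-1.3 -0.5]
mid [616.43022934  12.80994186] dist 281.0454676718372
tcp [ 540.3 -121.7  151.8] yaw 0.32 dx,dy mm [  74.6 -274.6]
```

```bash
python3 -m pendant '[{"dx":0.019,"dy":-0.033,"dz":0,"rx":0,"ry":0,"rz":0,"hand":0.045},{"dx":0.019,"dy":-0.033,"dz":0,"rx":0,"ry":0,"rz":0,"hand":0.045},{"dx":0.019,"dy":-0.033,"dz":0,"rx":0,"ry":0,"rz":0,"hand":0.045},{"dx":0.019,"dy":-0.033,"dz":0.02,"rx":0,"ry":0,"rz":0,"hand":0.045},{"dx":0,"dy":0,"dz":0.03,"rx":0,"ry":0,"rz":0,"hand":0.045},{"dx":0,"dy":0,"dz":0.03,"rx":0,"ry":0,"rz":0,"hand":0.045},{"dx":0,"dy":0,"dz":0.03,"rx":0,"ry":0,"rz":0,"hand":0.045},{"dx":0,"dy":0,"dz":0.015,"rx":0,"ry":0,"rz":0,"hand":0.045},{"dx":0,"dy":0,"dz":0.007,"rx":0,"ry":0,"rz":0,"hand":0.045},{"dx":0,"dy":0,"dz":0,"rx":0,"ry":0,"rz":0,"hand":0.045},{"dx":0,"dy":0,"dz":0,"rx":0,"ry":0,"rz":0,"hand":0.045},{"dx":0,"dy":0,"dz":0,"rx":0,"ry":0,"rz":0,"hand":0.045}]'; python3 -m pendant '[{"dx":0,"dy":0,"dz":0,"rx":0,"ry":0,"rz":0,"hand":0.045},{"dx":0,"dy":0,"dz":0,"rx":0,"ry":0,"rz":0,"hand":0.045}]';python3 -c "
from seg import *
togo([615.6,11])"
```

```text
clock: 21.68
position: [0.6173, 0.0084, 0.0222]
ee_rot: [0.0, 1.0, 0.002, 0.002]
contact_force: [-0.4, 0.6, -2.8]
width: 0.0553
gripper_force: 65.9
clock: 21.85
position: [0.6169, 0.0081, 0.022]
ee_rot: [0.0, 1.0, 0.002, 0.001]
contact_force: [-0.4, 0.2, -3.5]
width: 0.0548
gripper_force: 65.9
tcp [616.9   8.1  22. ] yaw 0.23 dx,dy mm [-1.3 -2.9]
```

```bash
python3 -m pendant '[{"dx":-0.0013,"dy":-0.0029,"dz":0.004,"rx":0,"ry":0,"rz":0,"hand":0.045},{"dx":0,"dy":0,"dz":0.003,"rx":0,"ry":0,"rz":0,"hand":0.045},{"dx":0,"dy":0,"dz":0,"rx":0,"ry":0,"rz":0,"hand":0.045},{"dx":0,"dy":0,"dz":0,"rx":0,"ry":0,"rz":0,"hand":0.045},{"dx":0,"dy":0,"dz":0,"rx":0,"ry":0,"rz":0,"hand":0.045}]';python3 -c "
from seg import *
togo([615.6,11])"
```

```text
clock: 22.27
position: [0.6145, 0.0113, 0.0134]
ee_rot: [-0.0, 1.0, 0.002, -0.0]
contact_force: [-0.7, -0.2, -2.3]
width: 0.0548
gripper_force: 66.2
tcp [614.5  11.3  13.4] yaw 0.23 dx,dy mm [1.1 0.3]
```

```bash
python3 -m pendant '[{"dx":0.001,"dy":0,"dz":0,"rx":0,"ry":0,"rz":0,"hand":0.045},{"dx":0,"dy":0,"dz":0.0005,"rx":0,"ry":0,"rz":0,"hand":0.045},{"dx":0,"dy":0,"dz":0,"rx":0,"ry":0,"rz":0,"hand":0.045},{"dx":0,"dy":0,"dz":0,"rx":0,"ry":0,"rz":0,"hand":0.058},{"dx":0,"dy":0,"dz":0,"rx":0,"ry":0,"rz":0,"hand":0.065},{"dx":0,"dy":0,"dz":0,"rx":0,"ry":0,"rz":0,"hand":0.075},{"dx":0,"dy":0,"dz":0,"rx":0,"ry":0,"rz":0,"hand":0.08},{"dx":0,"dy":0,"dz":-0.02,"rx":0,"ry":0,"rz":0,"hand":0.085},{"dx":0,"dy":0,"dz":-0.035,"rx":0,"ry":0,"rz":0,"hand":0.085},{"dx":0,"dy":0,"dz":-0.035,"rx":0,"ry":0,"rz":0,"hand":0.085},{"dx":0,"dy":0,"dz":-0.035,"rx":0,"ry":0,"rz":0,"hand":0.085},{"dx":0,"dy":0,"dz":-0.03,"rx":0,"ry":0,"rz":0,"hand":0.085}]'; python3 -m pendant '[{"dx":0,"dy":0,"dz":0,"rx":0,"ry":0,"rz":0,"hand":0.085},{"dx":0,"dy":0,"dz":0,"rx":0,"ry":0,"rz":0,"hand":0.085},{"dx":0,"dy":0,"dz":0,"rx":0,"ry":0,"rz":0,"hand":0.085}]'
cat > tr.py <<'E'
from seg import *
def trans(im,c):
    """transformer top face: grey laminations between the light bobbin strips"""
    r,g,b=chans(im); mx=np.maximum(np.maximum(r,g),b)
    q=np.array([[c[0]+a,c[1]+d,46] for a in(-17,17) for d in(-34,34)])/1000
    u=proj(im,q); m=np.zeros(mx.shape,bool); a,bb=u.min(0).astype(int),u.max(0).astype(int); m[a[1]:bb[1],a[0]:bb[0]]=1
    m&=(abs(r-g)<12)&(mx>38)&(mx<130)
    m=cv2.morphologyEx(cv2.morphologyEx(m.astype(np.uint8),cv2.MORPH_CLOSE,np.ones((5,5))),cv2.MORPH_OPEN,np.ones((5,5)))
    return fit(im,m,.046)
E
python3 - <<'E'
from tr import *
im=grab('wrist'); print(tool()[0]); trans(im,(614.3,11))
E
python3 -m pendant '[{"dx":-0.0078,"dy":-0.0356,"dz":0,"rx":0,"ry":0,"rz":0,"hand":0.085},{"dx":-0.0078,"dy":-0.0356,"dz":0,"rx":0,"ry":0,"rz":0,"hand":0.085},{"dx":-0.0078,"dy":-0.0356,"dz":0,"rx":0,"ry":0,"rz":0,"hand":0.085},{"dx":-0.0078,"dy":-0.0356,"dz":0,"rx":0,"ry":0,"rz":0,"hand":0.085},{"dx":-0.0078,"dy":-0.0356,"dz":0,"rx":0,"ry":0,"rz":0,"hand":0.085},{"dx":-0.0078,"dy":-0.0356,"dz":0,"rx":0,"ry":0,"rz":0,"hand":0.085},{"dx":-0.0078,"dy":-0.0356,"dz":0,"rx":0,"ry":0,"rz":0,"hand":0.085},{"dx":-0.0078,"dy":-0.0356,"dz":0,"rx":0,"ry":0,"rz":0,"hand":0.085},{"dx":-0.0078,"dy":-0.0356,"dz":0,"rx":0,"ry":0,"rz":0,"hand":0.085},{"dx":0,"dy":0,"dz":0,"rx":0,"ry":0,"rz":0,"hand":0.085},{"dx":0,"dy":0,"dz":0,"rx":0,"ry":0,"rz":0,"hand":0.085},{"dx":0,"dy":0,"dz":0,"rx":0,"ry":0,"rz":0,"hand":0.085}]'
python3 - <<'E'
from seg import *
im=grab('wrist'); cv2.imwrite('pics/c1.png',im['frame'][:,:,::-1]); r,g,b=chans(im); mx=np.maximum(np.maximum(r,g),b)
u0=proj(im,[[.5452,.3317,.05]])[0].astype(int); print(u0)
m=win(im,u0[0],u0[1],28)&(abs(r-g)<20)&(mx>70); m=cv2.morphologyEx(m.astype(np.uint8),cv2.MORPH_CLOSE,np.ones((5,5)))
cs,_=cv2.findContours(m,0,1); c=max(cs,key=cv2.contourArea)
w=cast(im,c[:,0].astype(float),.05)[:,:2]*1000
cc,rad=cv2.minEnclosingCircle(w.astype(np.float32)); e=cv2.fitEllipse(w.astype(np.float32)); print(cc,rad,e); togo(e[0])
E
```

```text
clock: 23.27
position: [0.6162, 0.0111, 0.1704]
ee_rot: [0.0, 1.0, 0.002, 0.001]
contact_force: [0.5, 0.5, 0.4]
width: 0.0848
gripper_force: 0.0
clock: 23.52
position: [0.6151, 0.0112, 0.1674]
ee_rot: [0.0, 1.0, 0.002, -0.0]
contact_force: [0.3, 0.4, -0.6]
width: 0.0853
gripper_force: 0.0
[614.54480902  11.23649102 166.52069567]
c [614.7  10.8] dims 32.1 54.0 yaws [6.3 0.3 1.3 1.9] rect th 0.3
clock: 24.57
position: [0.5433, 0.3306, 0.1661]
ee_rot: [0.001, 1.0, 0.002, -0.001]
contact_force: [-0.2, -0.6, 0.4]
width: 0.0853
gripper_force: 0.0
[317 191]
(544.039794921875, 331.89239501953125) 10.265751838684082 ((544.0725708007812, 331.7984313964844), (17.71628189086914, 18.80291748046875), 167.9436798095703)
tcp [543.7 330.1 166.5] yaw 0.21 dx,dy mm [ 0.4 -1.7]
```

```bash
python3 -m pendant '[{"dx":0.0003,"dy":-0.0017,"dz":0.03,"rx":0,"ry":0,"rz":0,"hand":0.085},{"dx":0,"dy":0,"dz":0.035,"rx":0,"ry":0,"rz":0,"hand":0.085},{"dx":0,"dy":0,"dz":0.035,"rx":0,"ry":0,"rz":0,"hand":0.085},{"dx":0,"dy":0,"dz":0.03,"rx":0,"ry":0,"rz":0,"hand":0.085},{"dx":0,"dy":0,"dz":0.021,"rx":0,"ry":0,"rz":0,"hand":0.075},{"dx":0,"dy":0,"dz":0,"rx":0,"ry":0,"rz":0,"hand":0.06},{"dx":0,"dy":0,"dz":0,"rx":0,"ry":0,"rz":0,"hand":0.045},{"dx":0,"dy":0,"dz":0,"rx":0,"ry":0,"rz":0,"hand":0.035},{"dx":0,"dy":0,"dz":0,"rx":0,"ry":0,"rz":0,"hand":0.028},{"dx":0,"dy":0,"dz":0,"rx":0,"ry":0,"rz":0,"hand":0.024},{"dx":0,"dy":0,"dz":0,"rx":0,"ry":0,"rz":0,"hand":0.015},{"dx":0,"dy":0,"dz":0,"rx":0,"ry":0,"rz":0,"hand":0.015}]' 25
python3 -m pendant '[{"dx":0,"dy":0,"dz":0,"rx":0,"ry":0,"rz":0,"hand":0.015},{"dx":0,"dy":0,"dz":0,"rx":0,"ry":0,"rz":0,"hand":0.015},{"dx":0,"dy":0,"dz":0,"rx":0,"ry":0,"rz":0,"hand":0.015},{"dx":0,"dy":0,"dz":0,"rx":0,"ry":0,"rz":0,"hand":0.015}]'
```

```text
clock: 25.62
position: [0.5456, 0.3333, 0.0189]
ee_rot: [-0.001, 1.0, 0.002, 0.002]
contact_force: [0.4, -1.0, 7.1]
width: 0.0203
gripper_force: 24.7
clock: 25.95
position: [0.5456, 0.3333, 0.0189]
ee_rot: [-0.0, 1.0, 0.002, 0.002]
contact_force: [-0.2, -1.2, 5.5]
width: 0.0203
gripper_force: 24.7
```

```bash
python3 -m pendant '[{"dx":0,"dy":0,"dz":-0.02,"rx":0,"ry":0,"rz":0,"hand":0.015},{"dx":0,"dy":0,"dz":-0.04,"rx":0,"ry":0,"rz":0,"hand":0.015},{"dx":0,"dy":0,"dz":-0.04,"rx":0,"ry":0,"rz":0,"hand":0.015},{"dx":0.0131,"dy":0.0358,"dz":-0.03,"rx":0,"ry":0,"rz":0,"hand":0.015},{"dx":0.0131,"dy":0.0358,"dz":0,"rx":0,"ry":0,"rz":0,"hand":0.015},{"dx":0.0131,"dy":0.0358,"dz":0,"rx":0,"ry":0,"rz":0,"hand":0.015},{"dx":0.0131,"dy":0.0358,"dz":0,"rx":0,"ry":0,"rz":0,"hand":0.015},{"dx":0.0131,"dy":0.0358,"dz":0,"rx":0,"ry":0,"rz":0,"hand":0.015},{"dx":0.0131,"dy":0.0358,"dz":0,"rx":0,"ry":0,"rz":0,"hand":0.015},{"dx":0.0131,"dy":0.0358,"dz":0,"rx":0,"ry":0,"rz":0,"hand":0.015},{"dx":0.0131,"dy":0.0358,"dz":0,"rx":0,"ry":0,"rz":0,"hand":0.015},{"dx":0.0131,"dy":0.0358,"dz":0,"rx":0,"ry":0,"rz":0,"hand":0.015}]'; python3 -m pendant '[{"dx":0,"dy":0,"dz":0,"rx":0,"ry":0,"rz":0,"hand":0.015},{"dx":0,"dy":0,"dz":0,"rx":0,"ry":0,"rz":0,"hand":0.015},{"dx":0,"dy":0,"dz":0,"rx":0,"ry":0,"rz":0,"hand":0.015},{"dx":0,"dy":0,"dz":0,"rx":0,"ry":0,"rz":0,"hand":0.015}]'; python3 - <<'E'
from tr import *
im=grab('wrist'); p=tool()[0]; r,g,b=chans(im); mx=np.maximum(np.maximum(r,g),b)
z=(p[2]-18.9+50)/1000; u0=proj(im,[[p[0]/1000,p[1]/1000,z]])[0].astype(int); print(u0)
cv2.imwrite('pics/c2.png',im['frame'][:,:,::-1])
m=win(im,u0[0],u0[1],60)&(abs(r-g)<20)&(mx>85); m=cv2.morphologyEx(m.astype(np.uint8),cv2.MORPH_CLOSE,np.ones((5,5)))
cs,_=cv2.findContours(m,0,1); c=max(cs,key=cv2.contourArea); w=cast(im,c[:,0].astype(float),z)[:,:2]*1000
e=cv2.fitEllipse(w.astype(np.float32)); print(e,np.array(e[0])-p[:2]); togo([664.7,11.1])
E
```

```text
clock: 26.95
position: [0.6619, 0.0147, 0.1431]
ee_rot: [-0.0, 1.0, 0.002, 0.0]
contact_force: [0.7, -0.1, -0.8]
width: 0.0199
gripper_force: 24.6
clock: 27.28
position: [0.6611, 0.0176, 0.1428]
ee_rot: [-0.0, 1.0, 0.003, -0.0]
contact_force: [0.2, 0.2, -0.3]
width: 0.02
gripper_force: 24.7
[317 289]
((689.2144165039062, 9.238237380981445), (1.9908956289291382, 6.320920944213867), 178.76898193359375) [28.14486434 -8.55457192]
tcp [661.1  17.8 142.8] yaw 0.33 dx,dy mm [3.6 6.7]
```

```bash
python3 - <<'E'
from tr import *
im=grab('wrist'); p=tool()[0]; r,g,b=chans(im); mx=np.maximum(np.maximum(r,g),b)
z=(p[2]-18.9+50)/1000
print(mx[289,270:370:4]); print(mx[240:340:4,317])
for th in (35,50,65):
    m=win(im,317,289,45)&(abs(r-g)<20)&(mx>th); m=cv2.morphologyEx(m.astype(np.uint8),cv2.MORPH_OPEN,np.ones((5,5)))
    cs,_=cv2.findContours(m,0,1)
    for c in cs:
        if len(c)>5: e=cv2.fitEllipse(c); w=cast(im,[e[0]],z)[0]*1000-p; print(th,cv2.contourArea(c),e,w[:2].round(1))
E
```

```text
[16 16 15 18 16 15 16 62 78 78 78 65 50 59 80 80 79 79 25 14 13 17 15 13
 13]
[ 13   9  12  13   9   8   8  11  71  79  81  83  59  49  71  80  82  65
 106 108 107 106 107 106 106]
35 1311.0 ((319.1576232910156, 289.67840576171875), (38.17698669433594, 43.863807678222656), 90.31739044189453) [-0.1 -0.4]
35 369.5 ((351.1476135253906, 259.65631103515625), (13.102370262145996, 43.24346160888672), 171.6449432373047) [ 14.8 -13.9]
35 364.5 ((287.001708984375, 262.90142822265625), (12.877653121948242, 43.46931457519531), 9.862990379333496) [13.1 13.4]
50 1261.5 ((319.0657653808594, 289.9420471191406), (37.889896392822266, 42.465843200683594), 91.0623550415039) [-0.2 -0.4]
50 284.5 ((351.26507568359375, 259.9966735839844), (10.402934074401855, 40.361507415771484), 170.89170837402344) [ 14.6 -14. ]
50 287.5 ((286.94683837890625, 261.93414306640625), (10.45132827758789, 42.094200134277344), 10.51676082611084) [13.6 13.4]
65 1176.5 ((319.03680419921875, 290.1302795410156), (36.62641906738281, 40.988834381103516), 89.59507751464844) [-0.3 -0.4]
```

```bash
python3 -m pendant '[{"dx":0.0027,"dy":0.0065,"dz":0.02,"rx":0,"ry":0,"rz":0,"hand":0.015},{"dx":0,"dy":0,"dz":0.03,"rx":0,"ry":0,"rz":0,"hand":0.015},{"dx":0,"dy":0,"dz":0.03,"rx":0,"ry":0,"rz":0,"hand":0.015},{"dx":0,"dy":0,"dz":0.02,"rx":0,"ry":0,"rz":0,"hand":0.015},{"dx":0,"dy":0,"dz":0.01,"rx":0,"ry":0,"rz":0,"hand":0.015},{"dx":0,"dy":0,"dz":0.006,"rx":0,"ry":0,"rz":0,"hand":0.015},{"dx":0,"dy":0,"dz":0,"rx":0,"ry":0,"rz":0,"hand":0.015},{"dx":0,"dy":0,"dz":0,"rx":0,"ry":0,"rz":0,"hand":0.015},{"dx":0,"dy":0,"dz":0,"rx":0,"ry":0,"rz":0,"hand":0.015},{"dx":0,"dy":0,"dz":0,"rx":0,"ry":0,"rz":0,"hand":0.015}]'; python3 -c "
from seg import *
togo([663.8,11.2])"
```

```text
clock: 28.22
position: [0.6656, 0.0098, 0.0284]
ee_rot: [0.0, 1.0, 0.002, 0.002]
contact_force: [-0.5, -0.9, -0.4]
width: 0.02
gripper_force: 24.7
tcp [665.6   9.8  28.4] yaw 0.25 dx,dy mm [-1.8 -1.4]
```

```bash
python3 -m pendant '[{"dx":-0.0015,"dy":-0.0014,"dz":0.005,"rx":0,"ry":0,"rz":0,"hand":0.015},{"dx":0,"dy":0,"dz":0.002,"rx":0,"ry":0,"rz":0,"hand":0.015},{"dx":0,"dy":0,"dz":0,"rx":0,"ry":0,"rz":0,"hand":0.015},{"dx":0,"dy":0,"dz":0,"rx":0,"ry":0,"rz":0,"hand":0.015},{"dx":0,"dy":0,"dz":0,"rx":0,"ry":0,"rz":0,"hand":0.015},{"dx":0,"dy":0,"dz":0,"rx":0,"ry":0,"rz":0,"hand":0.015}]'; python3 -c "
from seg import *
togo([663.8,11.2])"
```

```text
clock: 28.72
position: [0.663, 0.0111, 0.0198]
ee_rot: [0.0, 1.0, 0.002, 0.0]
contact_force: [0.6, -0.1, -0.2]
width: 0.0202
gripper_force: 24.7
tcp [663.   11.1  19.8] yaw 0.23 dx,dy mm [ 0.8 -0. ]
```

```bash
python3 -m pendant '[{"dx":0.0006,"dy":0,"dz":0.0008,"rx":0,"ry":0,"rz":0,"hand":0.015},{"dx":0,"dy":0,"dz":0,"rx":0,"ry":0,"rz":0,"hand":0.015},{"dx":0,"dy":0,"dz":0,"rx":0,"ry":0,"rz":0,"hand":0.023},{"dx":0,"dy":0,"dz":0,"rx":0,"ry":0,"rz":0,"hand":0.027},{"dx":0,"dy":0,"dz":0,"rx":0,"ry":0,"rz":0,"hand":0.035},{"dx":0,"dy":0,"dz":0,"rx":0,"ry":0,"rz":0,"hand":0.045},{"dx":0,"dy":0,"dz":0,"rx":0,"ry":0,"rz":0,"hand":0.06},{"dx":0,"dy":0,"dz":-0.015,"rx":0,"ry":0,"rz":0,"hand":0.07},{"dx":0,"dy":0,"dz":-0.04,"rx":0,"ry":0,"rz":0,"hand":0.085},{"dx":0,"dy":0,"dz":-0.04,"rx":0,"ry":0,"rz":0,"hand":0.085},{"dx":0,"dy":0,"dz":-0.035,"rx":0,"ry":0,"rz":0,"hand":0.085},{"dx":-0.02,"dy":0.003,"dz":0,"rx":0,"ry":0,"rz":0,"hand":0.085}]'; python3 -m pendant '[{"dx":-0.03,"dy":0.003,"dz":0,"rx":0,"ry":0,"rz":0,"hand":0.085},{"dx":-0.033,"dy":0.003,"dz":0,"rx":0,"ry":0,"rz":0,"hand":0.085},{"dx":-0.033,"dy":0.003,"dz":0,"rx":0,"ry":0,"rz":0,"hand":0.085},{"dx":-0.033,"dy":0.003,"dz":0,"rx":0,"ry":0,"rz":0,"hand":0.085},{"dx":-0.033,"dy":0.003,"dz":0,"rx":0,"ry":0,"rz":0,"hand":0.085},{"dx":-0.033,"dy":0.003,"dz":0,"rx":0,"ry":0,"rz":0,"hand":0.085},{"dx":-0.028,"dy":0.003,"dz":0,"rx":0,"ry":0,"rz":0,"hand":0.085},{"dx":0,"dy":0,"dz":0,"rx":0,"ry":0,"rz":0,"hand":0.085},{"dx":0,"dy":0,"dz":0,"rx":0,"ry":0,"rz":0,"hand":0.085},{"dx":0,"dy":0,"dz":0,"rx":0,"ry":0,"rz":0,"hand":0.085},{"dx":0,"dy":0,"dz":0,"rx":0,"ry":0,"rz":0,"hand":0.085}]'
python3 - <<'E'
from seg import *
im=grab('wrist'); cv2.imwrite('pics/s1.png',im['frame'][:,:,::-1]); r,g,b=chans(im); mx=np.maximum(np.maximum(r,g),b)
u0=proj(im,[[.4212,-.013,.028]])[0].astype(int); print(u0)
for th in (60,75):
    m=win(im,u0[0],u0[1],34)&(abs(r-g)<20)&(mx>th); m=cv2.morphologyEx(m.astype(np.uint8),cv2.MORPH_CLOSE,np.ones((5,5)))
    cs,_=cv2.findContours(m,0,1); c=max(cs,key=cv2.contourArea)
    w=cast(im,c[:,0].astype(float),.028)[:,:2]*1000
    e=cv2.fitEllipse(w.astype(np.float32)); print(e,cv2.minEnclosingCircle(w.astype(np.float32))); togo(e[0])
E
```

```text
clock: 29.72
position: [0.6519, 0.0079, 0.1576]
ee_rot: [0.001, 1.0, 0.002, 0.01]
contact_force: [2.9, -0.5, 1.5]
width: 0.0849
gripper_force: 0.0
clock: 30.63
position: [0.4222, -0.014, 0.1493]
ee_rot: [0.0, 1.0, 0.002, 0.001]
contact_force: [0.1, 0.2, 0.4]
width: 0.0851
gripper_force: 0.0
[317 193]
((421.2136535644531, -12.662837028503418), (30.65035629272461, 31.13253402709961), 170.54322814941406) ((421.221435546875, -12.693196296691895), 16.583919525146484)
tcp [422.1 -13.9 149.1] yaw 0.25 dx,dy mm [-0.9 -1.3]
((417.85504150390625, -12.840980529785156), (18.830289840698242, 31.372812271118164), 0.8080626726150513) ((421.76177978515625, -12.871140480041504), 14.790627479553223)
tcp [422.1 -13.9 149.1] yaw 0.25 dx,dy mm [-4.2 -1.1]
```

```bash
python3 -m pendant '[{"dx":-0.0012,"dy":-0.0013,"dz":0.03,"rx":0,"ry":0,"rz":0,"hand":0.085},{"dx":0,"dy":0,"dz":0.035,"rx":0,"ry":0,"rz":0,"hand":0.085},{"dx":0,"dy":0,"dz":0.035,"rx":0,"ry":0,"rz":0,"hand":0.085},{"dx":0,"dy":0,"dz":0.025,"rx":0,"ry":0,"rz":0,"hand":0.085},{"dx":0,"dy":0,"dz":0.015,"rx":0,"ry":0,"rz":0,"hand":0.085},{"dx":0,"dy":0,"dz":0,"rx":0,"ry":0,"rz":0,"hand":0.075},{"dx":0,"dy":0,"dz":0,"rx":0,"ry":0,"rz":0,"hand":0.055},{"dx":0,"dy":0,"dz":0,"rx":0,"ry":0,"rz":0,"hand":0.043},{"dx":0,"dy":0,"dz":0,"rx":0,"ry":0,"rz":0,"hand":0.038},{"dx":0,"dy":0,"dz":0,"rx":0,"ry":0,"rz":0,"hand":0.025},{"dx":0,"dy":0,"dz":0,"rx":0,"ry":0,"rz":0,"hand":0.025},{"dx":0,"dy":0,"dz":0,"rx":0,"ry":0,"rz":0,"hand":0.025}]' 25
python3 -m pendant '[{"dx":0,"dy":0,"dz":0,"rx":0,"ry":0,"rz":0,"hand":0.025},{"dx":0,"dy":0,"dz":0,"rx":0,"ry":0,"rz":0,"hand":0.025},{"dx":0,"dy":0,"dz":-0.02,"rx":0,"ry":0,"rz":0,"hand":0.025},{"dx":0,"dy":0,"dz":-0.03,"rx":0,"ry":0,"rz":0,"hand":0.025},{"dx":0,"dy":0,"dz":-0.03,"rx":0,"ry":0,"rz":0,"hand":0.025},{"dx":0,"dy":0,"dz":0,"rx":0,"ry":0,"rz":0,"hand":0.025},{"dx":0,"dy":0,"dz":0,"rx":0,"ry":0,"rz":0,"hand":0.025},{"dx":0,"dy":0,"dz":0,"rx":0,"ry":0,"rz":0,"hand":0.025}]'
python3 - <<'E'
from seg import *
im=grab('wrist'); p=tool()[0]; r,g,b=chans(im); mx=np.maximum(np.maximum(r,g),b)
z=(p[2]-8+28)/1000; u0=proj(im,[[p[0]/1000,p[1]/1000,z]])[0].astype(int)
for th in (35,50,65):
    m=win(im,u0[0],u0[1],50)&(abs(r-g)<20)&(mx>th); m=cv2.morphologyEx(m.astype(np.uint8),cv2.MORPH_OPEN,np.ones((5,5)))
    c=max(cv2.findContours(m,0,1)[0],key=cv2.contourArea); w=cast(im,c[:,0].astype(float),z)[:,:2]*1000-p[:2]; print(th,cv2.fitEllipse(w.astype(np.float32)))
togo([558.2,10.8])
E
```

```text
clock: 31.68
position: [0.4209, -0.0127, 0.0102]
ee_rot: [0.0, 1.0, 0.002, 0.002]
contact_force: [0.3, 1.0, 7.1]
width: 0.034
gripper_force: 25.1
clock: 32.35
position: [0.4188, -0.0124, 0.0888]
ee_rot: [0.0, 1.0, 0.002, -0.0]
contact_force: [0.2, -0.7, -1.3]
width: 0.034
gripper_force: 25.2
35 ((2.538435220718384, -0.36198297142982483), (30.726282119750977, 31.84627342224121), 85.61973571777344)
50 ((2.7070538997650146, -0.43174225091934204), (30.21988868713379, 30.729522705078125), 92.65853118896484)
65 ((2.755770444869995, -0.397185742855072), (29.296916961669922, 29.699066162109375), 86.615478515625)
tcp [418.3 -12.3  88.2] yaw 0.24 dx,dy mm [140.  -22.5]
```

```bash
python3 -m pendant '[{"dx":0.0348,"dy":-0.0057,"dz":0,"rx":0,"ry":0,"rz":0,"hand":0.025},{"dx":0.0348,"dy":-0.0057,"dz":0,"rx":0,"ry":0,"rz":0,"hand":0.025},{"dx":0.0348,"dy":-0.0057,"dz":0,"rx":0,"ry":0,"rz":0,"hand":0.025},{"dx":0.0348,"dy":-0.0057,"dz":0,"rx":0,"ry":0,"rz":0,"hand":0.025},{"dx":0,"dy":0,"dz":0.02,"rx":0,"ry":0,"rz":0,"hand":0.025},{"dx":0,"dy":0,"dz":0.025,"rx":0,"ry":0,"rz":0,"hand":0.025},{"dx":0,"dy":0,"dz":0.02,"rx":0,"ry":0,"rz":0,"hand":0.025},{"dx":0,"dy":0,"dz":0.006,"rx":0,"ry":0,"rz":0,"hand":0.025},{"dx":0,"dy":0,"dz":0,"rx":0,"ry":0,"rz":0,"hand":0.025},{"dx":0,"dy":0,"dz":0,"rx":0,"ry":0,"rz":0,"hand":0.025},{"dx":0,"dy":0,"dz":0,"rx":0,"ry":0,"rz":0,"hand":0.025},{"dx":0,"dy":0,"dz":0,"rx":0,"ry":0,"rz":0,"hand":0.025}]'; python3 -c "
from seg import *
togo([557.4,10.9])"
```

```text
clock: 33.4
position: [0.5594, 0.0107, 0.0191]
ee_rot: [0.0, 1.0, 0.002, 0.001]
contact_force: [-0.5, -0.3, -0.6]
width: 0.0339
gripper_force: 25.2
tcp [559.4  10.7  19.1] yaw 0.23 dx,dy mm [-2.  -0.2]
```

```bash
python3 -m pendant '[{"dx":-0.0015,"dy":-0.0002,"dz":0.005,"rx":0,"ry":0,"rz":0,"hand":0.025},{"dx":0,"dy":0,"dz":0.002,"rx":0,"ry":0,"rz":0,"hand":0.025},{"dx":0,"dy":0,"dz":0,"rx":0,"ry":0,"rz":0,"hand":0.025},{"dx":0,"dy":0,"dz":0,"rx":0,"ry":0,"rz":0,"hand":0.025},{"dx":0,"dy":0,"dz":0,"rx":0,"ry":0,"rz":0,"hand":0.025},{"dx":0,"dy":0,"dz":0,"rx":0,"ry":0,"rz":0,"hand":0.025}]'; python3 -c "
from seg import *
togo([557.4,10.9])"
```

```text
clock: 33.9
position: [0.5571, 0.0111, 0.0111]
ee_rot: [0.0, 1.0, 0.002, 0.0]
contact_force: [0.1, 0.1, -1.5]
width: 0.0341
gripper_force: 25.2
tcp [557.1  11.1  11.1] yaw 0.24 dx,dy mm [0.3 0.2]
```

```bash
python3 -m pendant '[{"dx":0,"dy":0,"dz":0.0009,"rx":0,"ry":0,"rz":0,"hand":0.025},{"dx":0,"dy":0,"dz":0,"rx":0,"ry":0,"rz":0,"hand":0.025},{"dx":0,"dy":0,"dz":0,"rx":0,"ry":0,"rz":0,"hand":0.037},{"dx":0,"dy":0,"dz":0,"rx":0,"ry":0,"rz":0,"hand":0.041},{"dx":0,"dy":0,"dz":0,"rx":0,"ry":0,"rz":0,"hand":0.05},{"dx":0,"dy":0,"dz":0,"rx":0,"ry":0,"rz":0,"hand":0.065},{"dx":0,"dy":0,"dz":0,"rx":0,"ry":0,"rz":0,"hand":0.075},{"dx":0,"dy":0,"dz":-0.015,"rx":0,"ry":0,"rz":0,"hand":0.08},{"dx":0,"dy":0,"dz":-0.04,"rx":0,"ry":0,"rz":0,"hand":0.085},{"dx":0,"dy":0,"dz":-0.04,"rx":0,"ry":0,"rz":0,"hand":0.085},{"dx":0,"dy":0,"dz":-0.04,"rx":0,"ry":0,"rz":0,"hand":0.085},{"dx":0,"dy":0,"dz":-0.04,"rx":0,"ry":0,"rz":0,"hand":0.085}]'; python3 -m pendant '[{"dx":0,"dy":0,"dz":-0.03,"rx":0,"ry":0,"rz":0,"hand":0.085},{"dx":0,"dy":0,"dz":0,"rx":0,"ry":0,"rz":0,"hand":0.085},{"dx":0,"dy":0,"dz":0,"rx":0,"ry":0,"rz":0,"hand":0.085},{"dx":0,"dy":0,"dz":0,"rx":0,"ry":0,"rz":0,"hand":0.085},{"dx":0,"dy":0,"dz":0,"rx":0,"ry":0,"rz":0,"hand":0.085},{"dx":0,"dy":0,"dz":0,"rx":0,"ry":0,"rz":0,"hand":0.085}]'
python3 - <<'E'
from tr import *
im=grab('wrist'); f=im['frame'][:,:,::-1]
cv2.imwrite('pics/end.png',cv2.resize(f[60:290,170:470],(780,598)))
r,g,b=chans(im); mx=np.maximum(np.maximum(r,g),b)
for nm,x,y,z,k in (('tall',663.2,11.1,50,17),('squat',558.2,10.9,28,20)):
    u0=proj(im,np.array([[x,y,z]])/1000)[0].astype(int)
    m=win(im,u0[0],u0[1],k)&(abs(r-g)<22)&(mx>65); m=cv2.morphologyEx(m.astype(np.uint8),cv2.MORPH_CLOSE,np.ones((3,3)))
    c=max(cv2.findContours(m,0,1)[0],key=cv2.contourArea); w=cast(im,c[:,0].astype(float),z/1000)[:,:2]*1000; print(nm,u0,cv2.fitEllipse(w.astype(np.float32)),(u0-[170,60])*2.6)
trans(im,(614.3,11)); print((proj(im,np.array([[x,y,46] for x in(601.2,627.2) for y in(-17,39)])/1000)-[170,60])*2.6)
E
```

```text
clock: 34.9
position: [0.5565, 0.0111, 0.1867]
ee_rot: [0.0, 1.0, 0.002, -0.0]
contact_force: [0.2, -0.9, -0.7]
width: 0.085
gripper_force: 0.0
clock: 35.4
position: [0.5559, 0.0112, 0.2131]
ee_rot: [-0.0, 1.0, 0.002, -0.002]
contact_force: [0.1, 0.7, -1.0]
width: 0.085
gripper_force: 0.0
tall [319  72] ((663.0785522460938, 10.716439247131348), (20.402498245239258, 21.013383865356445), 131.94650268554688) [387.4  31.2]
squat [319 174] ((558.01611328125, 10.75189208984375), (31.96666145324707, 33.25524139404297), 141.8467254638672) [387.4 296.4]
c [614.4  11.1] dims 24.9 53.3 yaws [ 0.3  0.3  0.7 -0.9] rect th 0.3
[[458.00500161 202.42196842]
 [317.56953057 201.77473051]
 [460.1606606  134.51677207]
 [316.03136987 133.83412134]]
```

View pics/end.png

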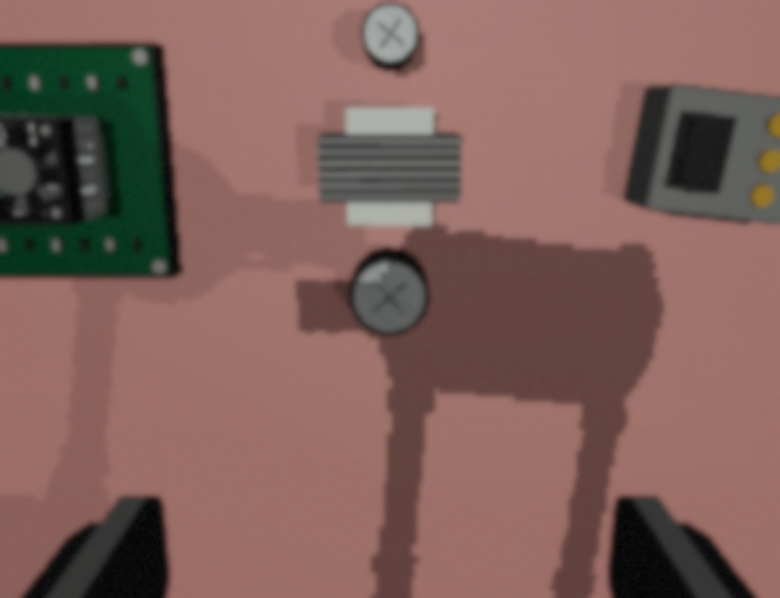

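The final view shows the row in line: tall can (390,34), transformer (389,167) and squat can (389,292). The gaps come out at 14.7 mm and 15.4 mm, and the fan stack is still in place.

```bash
python3 -c "
from rig import manip
print(manip.sign_off())"
```

```text
the job is handed in; nothing more can be done
None
```

The job is handed in at about 35 s on the robot's clock, with no verdict returned: by camera, the heat sink and fan are centred on the chip within about 1 mm, the capacitor gaps are 14.7 mm (tall) and 15.4 mm (squat), and the transformer is about 2 mm closer to the inlet than the centre-to-centre midpoint, a deliberate bias towards the middle of the gap.

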